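# Seat the mug on the mug warmer and switch it on

## Robot

A 6-joint arm with a two-finger parallel gripper is mounted at the origin on a cart in front of the work surface, level with it; the furniture and walls round the work are solid. World frame = base frame: x ahead of the robot, y to its left, z up, the work surface at z = 0. Lengths are in m, angles in rad, forces in N, time in s.
With the tool pointing down it reaches from about 0.375 to 0.975 m from the base axis. Payload 3.8 kg.
Tool frame: the origin (TCP) lies on the centre line of the jaws, within the pads' length; the fingertips stand 17 mm ahead of it and the grasp point (between the pads) lies 2 mm behind it (bot.tip_extent is the distance from the TCP to the fingertips, in m); z points along the fingers, y is the line along which they close (so a half turn about z gives the same grasp; the last joint's range is limited). The gripper opens to 85 mm and grips with 20 to 120 N. Pads are 22 mm wide; open, the fingers measure 114 mm over their backs; the gripper's body (76 mm by 85 mm) begins 54 mm behind the grasp point. The pads swing forward as they close: fully open they stand 13 mm farther back than shut.
Start: joints at [1.135, 0.264, 1.604, -0, 1.274, -0.037], TCP at [0.262, 0.622, 0.213] pointing down, gripper open.
Joint ranges: [-2.63, 2.63], [-0.94, 2.18], [0.31, 2.57], [-1.31, 4.45], [0, 2.66], [-2.55, 2.55]. Speed limits (rad/s): [2.57, 2.57, 3.14, 3.14, 3.14, 3.14].

## Interface

Orientations are given as a rotation vector (axis times angle).
In Python, from workcell import readout, read_camera, finish_job, bot gives the robot as it stands.
- The arm moves only by the tool jog_arm, never from a script. Its argument "deltas" is one flat list of numbers, 7 for each row, row after row: the shift along the tool's x, y, z in m, then the turn, a rotation vector about the tool's x, y, z in degrees, then the gripper command: -1 is shut, 1 is fully open, values between are in proportion. A call has 1 to 8 rows; each row is the pose to reach, as a shift and turn from the pose commanded when the call began, along the tool's axes at that moment; what a row does not reach only later rows make up. A row lasts 1/10 s, in which the tool goes at most 50 mm and 8.59 degrees, less where a joint would pass 70% of its speed; a pose out of reach is approached as far as the arm can. A call with a gripper value outside its range is refused whole. The fingers move at their own pace and stop on an object; "squeeze" is the grip in N (left out, the last holds). Time passes only in rows, so rows that repeat a pose let the fingers close. It gives the time, the measured TCP pose, the force, the opening and the grip force at its end, in the units of the state.
- readout.read_state(): the state, without advancing time (a new reading comes with each control period).
- read_camera(name): name is "scene" or "top" or "wrist"; returns a dict with "color" (384x512x3 uint8, blue, green, red), "fx", "fy", "cx", "cy" (pixels), "dist" ([k1, k2, p1, p2, k3] as OpenCV has them; the pictures are not rectified), "origin" and "attitude" of the camera in the world. Camera axes: x right, y down, z forward; pixel columns grow to the right and rows downward; lengths in m; the calibration is good to about 2 mm. A picture is of the moment at which its call begins. There is no depth.
- finish_job(): hands the job in; it is judged then, once.
The state is a dict: "time": time; "q": joint angles; "joint_vel": joint speeds; "joint_torque": joint torques, N m; "tool_pos": TCP position; "tcp_rot": TCP orientation; "wrist_force": force on the tool from outside, world axes, zero at the start; "torque": the same for the moment, N m; "width": opening from 0.0 (shut) to 1.0 (fully open); "grip_force": force on a finger pad.
Only numpy, scipy, OpenCV 4.12 (cv2) and the standard library are available. Lean on these libraries where they do the work, as an engineer would, in place of code of your own. Each camera call takes 0.05 s, during which the arm holds its last target. There are 200 camera calls.

## Task

The dotted mug was set down carelessly and stands crooked, with its foot up on the raised rim of the small white mug warmer. With light taps or pushes of the fingertips, nudge it sideways until it drops inside the rim and stands flat and centred on the heating plate; only then press the warmer's round button all the way down with a fingertip and let go of it. Do not pick the mug up, tip it over or knock it off the warmer, never push it hard, and leave the other things where they are.

Things in the scene. Friction and masses are not known exactly. Their poses are not given: they have to be found in the camera images.
- mug_foot (a point): The white mug with pink dots, 92 mm tall, straight round wall of 77 mm outer diameter, 0.2 to 0.35 kg. The point is the centre of its underside; its z axis points up along the mug, and its handle stands out along its own -y axis to 75 mm from the mug's axis (handle 32 mm wide, from 10 to 83 mm above the underside). It starts tilted by about 0.05 rad with one side of the foot on the warmer's rim.
- warmer_seat (a point): The mug warmer: a round white puck, 116 mm in diameter, on rubber feet that do not slip. The point is the centre of its dark heating plate, 16 mm above the worktop. A rim stands 3.5 mm above the plate round it, 86 to 88 mm inner and 95 mm outer diameter, so the mug has about 5 mm of play inside it. Its own -x axis points along a 44 mm wide tongue to the button, 95 mm from the point.
- power_top (a point): Centre of the top of the warmer's round power button, 22 mm in diameter, on a short grey collar on the tongue, 34 mm above the worktop when not pressed. It is pressed straight down.
- power (a joint): Travel of the power button: 0 when up, 0.004 m when fully down; a spring (about 4 N when fully down) brings it back up.
- coffee_jar: Jar of ground coffee with a pale lid, 64 mm in diameter, 100 mm tall; origin at the centre of its underside. Bystander.
- espresso_cup: Small cream espresso cup, 60 mm wide, 85 mm with its handle, 53 mm tall; origin at its underside. Bystander.
- margarine_tub: Small white and blue tub with a red lid, 70 mm in diameter, 72 mm tall, beside the warmer (a like one stands far back at the wall); origin at the centre of its underside. Bystander.

How it is judged:
On the way, in this order (a step that is already met when the one before it is completed fails the run):
1. the mug stands flat and centred inside the rim (horizontal distance between mug_foot and warmer_seat below 0.007 m and angle between mug_foot's own z axis and vertical below 0.025 rad and contact force between the fingers and mug below 0.1 N), for 0.3 s.
2. the button is pressed fully down (value of joint power above 0.0033 m), for 0.1 s.
At the end, for the whole second after the job is handed in: The mug is at rest on the heating plate inside the rim, centred to 7 mm, upright to 0.025 rad, and the button has been pressed to at least 3.3 mm after the mug was seated, and has come up again (horizontal distance between mug_foot and warmer_seat below 0.007 m and angle between mug_foot's own z axis and vertical below 0.025 rad and z of mug_foot in the frame of warmer_seat below 0.002 m and linear speed of mug below 0.01 m/s and value of joint power below 0.001 m); the robot touches nothing.
It fails at once if the mug is lifted more than 8 mm (z of mug_foot in the frame of warmer_seat above 0.008 m).
It fails at once if the mug is knocked off the warmer (more than 45 mm off centre) or tipped by more than 0.2 rad (horizontal distance between mug_foot and warmer_seat above 0.045 m or angle between mug_foot's own z axis and vertical above 0.2 rad).
It fails at once if the mug is pushed harder than 15 N (contact force between the arm and mug above 15 N).
It fails at once if the button is pressed while the mug is not seated (value of joint power above 0.002 m and (horizontal distance between mug_foot and warmer_seat above 0.009 m or angle between mug_foot's own z axis and vertical above 0.035 rad)).
It fails at once if a bystander is moved more than 20 mm (distance of any of coffee_jar, espresso_cup, margarine_tub from where it was at the start of the episode above 0.02 m).
It also fails if it takes over 51 s, if anything falls off the work surface, if the arm or the gripper's body presses on something with over 40 N, if the wrist force passes 120 N, or if a joint passes its speed limit or range.

## Working session

There is one attempt and no reset: what is moved stays moved. The work goes in short steps, Python scripts to look and compute and a tool call to move; the robot and the scene stay as the last step left them, time stands still between calls to the robot, and variables do not carry over. Pictures are saved under pics/ and viewed, at most 10 in all, crops included, and the job is handed in when it is done.

Besides the shell and the picture viewer there is one more tool, called after "Emit:" in YAML: its name, and indented under it one key for each argument. jog_arm: Moves the arm, as the interface text tells. Its arguments: {"type":"object","properties":{"deltas":{"type":"array"},"squeeze":{"type":"number"}},"required":["deltas"]}

```bash
mkdir -p pics; cat > h.py <<'E'
import numpy as np, cv2, pickle
from scipy.spatial.transform import Rotation as R
from workcell import readout, read_camera, finish_job, bot
def cam(n):
    c=read_camera(n); pickle.dump(c,open(f'{n}.pkl','wb')); return c
def load(n): return pickle.load(open(f'{n}.pkl','rb'))
def K(c): return np.array([[c['fx'],0,c['cx']],[0,c['fy'],c['cy']],[0,0,1.]])
def Rm(c):
    a=np.array(c['attitude'],float); return R.from_rotvec(a).as_matrix() if a.shape==(3,) else (a if a.shape==(3,3) else R.from_quat(a).as_matrix())
def ray(c,uv,z):
    p=cv2.undistortPoints(np.array(uv,float).reshape(-1,1,2),K(c),np.array(c['dist'],float))[:,0]
    d=np.c_[p,np.ones(len(p))]@Rm(c).T; o=np.array(c['origin']); return o+d*((z-o[2])/d[:,2])[:,None]
def proj(c,P):
    r=Rm(c).T; return cv2.projectPoints(np.array(P,float).reshape(-1,1,3),cv2.Rodrigues(r)[0],-r@np.array(c['origin']),K(c),np.array(c['dist'],float))[0][:,0]
E
python3 - <<'E'
from h import *
for n in('scene','top'):
    c=cam(n); cv2.imwrite(f'pics/{n}0.png',c['color']); print(n,c['origin'],c['attitude'],c['fx'],c['dist'])
print(readout.read_state())
E
```

```text
scene [ 0.20234241 -0.09173785  0.62837687] [-2.22423475  0.76652677 -0.35436313] 429.1297262569455 [-0.05620889  0.          0.          0.          0.        ]
top [0.45617834 0.38526137 0.8741435 ] [-2.11682358  2.14329629 -0.18105765] 346.88374780190804 [-0.08525226  0.          0.          0.          0.        ]
{'time': 0.1, 'q': array([ 1.13507973e+00,  2.64660317e-01,  1.60525753e+00, -2.06423114e-05,
        1.27370517e+00, -3.68683695e-02]), 'joint_vel': array([-0.00088684, -0.00056124, -0.00211196,  0.00247688,  0.00066814,
       -0.0002495 ]), 'joint_torque': array([ 9.47500484e-05, -5.16708148e+01, -3.68587911e+01, -1.92689627e-04,
        6.46429180e-03,  1.77270158e-05]), 'tool_pos': array([0.26183095, 0.62138133, 0.21198751]), 'tcp_rot': array([-0.62226487, -3.07888218,  0.00310746]), 'wrist_force': array([ 0.0210732 , -0.88909182,  0.54005295]), 'torque': array([-0.01185175,  0.0079331 , -0.0321171 ]), 'grip_force': 0.0, 'width': 1.001675695775922}
```

View pics/scene0.png

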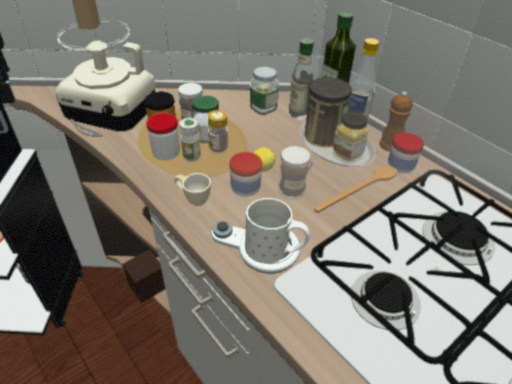

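View pics/top0.png

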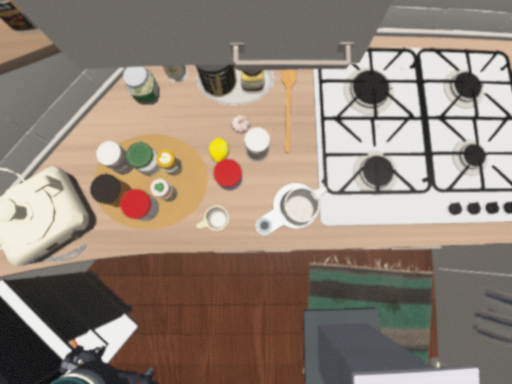

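The scene picture shows the mug at about (268,230), the warmer's button at (223,230), the tub at (246,172) and the espresso cup at (196,188). In the top picture the mug is at (300,205) and the button at (264,225). I'll enlarge both.

```bash
python3 - <<'E'
from h import *
c=load('scene'); cv2.imwrite('pics/s1.png',cv2.resize(c['color'][190:280,200:320],None,fx=6.5,fy=6.5,interpolation=cv2.INTER_CUBIC))
t=load('top'); cv2.imwrite('pics/t1.png',cv2.resize(t['color'][165:255,230:350],None,fx=6.5,fy=6.5,interpolation=cv2.INTER_CUBIC))
print(ray(c,[[223,229]],.034),ray(t,[[264,225]],.034), ray(t,[[300,205]],.1), ray(t,[[227,172]],.072),ray(t,[[217,217]],.053),ray(t,[[257,141]],.1))
E
```

```text
[[0.50526355 0.35507714 0.034     ]] [[0.51449556 0.37310175 0.034     ]] [[0.55373132 0.29239712 0.1       ]] [[0.63821403 0.45946229 0.072     ]] [[0.53343094 0.48468682 0.053     ]] [[0.70480727 0.38738279 0.1       ]]
```

View pics/s1.png

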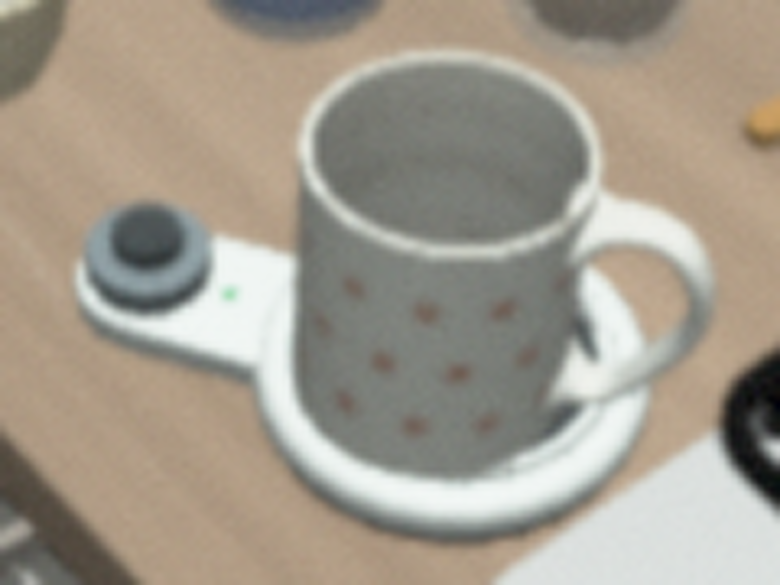

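View pics/t1.png

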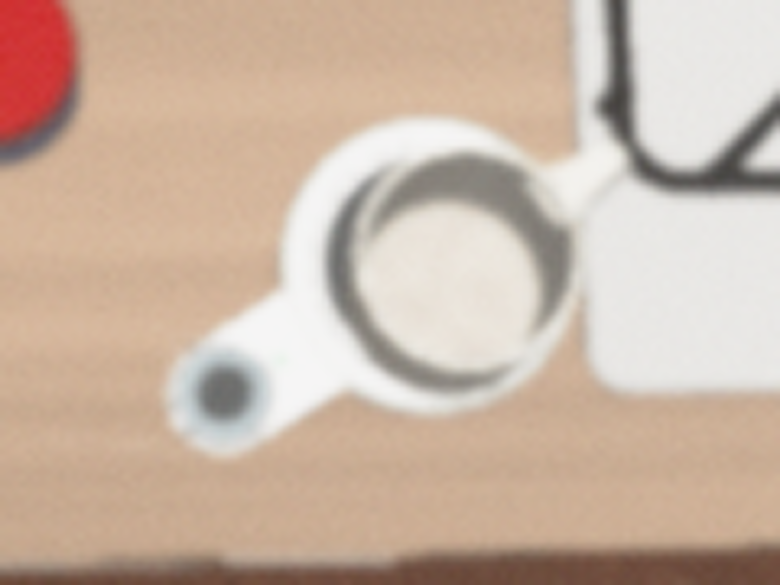

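```bash
cat > fit.py <<'E'
from h import *
from scipy.optimize import least_squares
def px(x,f,o): return (np.array(x,float)+.5)/f-.5+np.array(o)
def circ(obs,z,r=None):
    # obs: list of (cam,pts); circle in plane z
    def f(p): return np.concatenate([np.linalg.norm(ray(c,u,z)[:,:2]-p[:2],axis=1)-(p[2] if r is None else r) for c,u in obs])
    s=least_squares(f,[.55,.29,.05][:3 if r is None else 2]); return s.x.round(4),np.abs(s.fun).max().round(4)
E
python3 - <<'E'
from fit import *
c=load('scene');t=load('top'); so=[200,190];to=[230,165];F=6.5
S=lambda p:px(p,F,so); T=lambda p:px(p,F,to)
print('button',ray(c,S([[148,232]]),.034),ray(t,T([[226,391]]),.034))
for z in(.0,.017,.034,.06):print(z,ray(c,S([[148,232]]),z),ray(t,T([[226,391]]),z))
rim=S([[299,155],[330,90],[390,60],[450,52],[520,64],[570,98],[320,205],[370,240],[455,258],[520,245]])
for z in(.108,.11): print('rim scene',z,circ([(c,rim)],z),circ([(c,rim)],z,.0385))
rt=T([[362,225],[385,190],[415,166],[440,154],[470,150],[500,155],[540,180],[578,240],[575,280],[555,330],[535,352]])
print('rim top',circ([(t,rt)],.11),circ([(t,rt)],.11,.0385))
w=T([[283,265],[290,220],[320,165],[360,132],[400,118],[440,116],[490,125],[400,410],[440,413],[480,405],[360,397]])
for z in(.006,.012,.016): print('warmer top',z,circ([(t,w)],z))
ws=S([[310,480],[350,508],[400,524],[450,533],[500,530],[560,512],[600,485],[630,440],[648,390]])
for z in(.0,.006,.012): print('warmer scene',z,circ([(c,ws)],z),circ([(c,ws)],z,.058))
E
```

```text
button [[0.50981436 0.36347829 0.034     ]] [[0.51513502 0.37225541 0.034     ]]
0.0 [[0.52740261 0.38951792 0.        ]] [[0.51752096 0.37172907 0.        ]]
0.017 [[0.51860849 0.3764981  0.017     ]] [[0.51632799 0.37199224 0.017     ]]
0.034 [[0.50981436 0.36347829 0.034     ]] [[0.51513502 0.37225541 0.034     ]]
0.06 [[0.49636453 0.34356564 0.06      ]] [[0.51331048 0.37265791 0.06      ]]
rim scene 0.108 (array([0.5504, 0.2826, 0.0381]), np.float64(0.0011)) (array([0.5505, 0.2824]), np.float64(0.0014))
rim scene 0.11 (array([0.549 , 0.2812, 0.0379]), np.float64(0.0011)) (array([0.5492, 0.2809]), np.float64(0.0016))
rim top (array([0.5533, 0.2899, 0.0378]), np.float64(0.0009)) (array([0.5527, 0.2903]), np.float64(0.0012))
warmer top 0.006 (array([0.5657, 0.2906, 0.0585]), np.float64(0.0011))
warmer top 0.012 (array([0.565 , 0.2912, 0.0581]), np.float64(0.0011))
warmer top 0.016 (array([0.5645, 0.2917, 0.0578]), np.float64(0.0011))
warmer scene 0.0 (array([0.5644, 0.2898, 0.0567]), np.float64(0.0011)) (array([0.565 , 0.2913]), np.float64(0.0013))
warmer scene 0.006 (array([0.561 , 0.2862, 0.0562]), np.float64(0.0011)) (array([0.5618, 0.2883]), np.float64(0.0013))
warmer scene 0.012 (array([0.5575, 0.2825, 0.0556]), np.float64(0.0011)) (array([0.5585, 0.2853]), np.float64(0.0014))
```

Emit:
jog_arm:
  deltas: [-0.277, -0.199, -0.04, 0, 0, 57, -1, -0.277, -0.199, -0.04, 0, 0, 57, -1, -0.277, -0.199, -0.04, 0, 0, 57, -1, -0.277, -0.199, -0.04, 0, 0, 57, -1, -0.277, -0.199, -0.04, 0, 0, 57, -1, -0.277, -0.199, -0.04, 0, 0, 57, -1, -0.277, -0.199, -0.04, 0, 0, 57, -1, -0.277, -0.199, -0.04, 0, 0, 57, -1]

```text
time: 0.9
tool_pos: [0.4427, 0.3269, 0.2538]
tcp_rot: [2.023, 2.4, 0.0]
wrist_force: [-0.1, -0.2, 0.2]
width: -0.0
grip_force: 0.0
```

```bash
python3 - <<'E'
from h import *
s=readout.read_state();print(s['time'],s['tool_pos'],R.from_rotvec(s['tcp_rot']).as_matrix().round(3),s['width'],s['q'])
w=cam('wrist');print(w['origin'],Rm(w).round(2),w['fx'],proj(w,[[.565,.291,.016],[.515,.372,.034]]))
cv2.imwrite('pics/w1.png',cv2.resize(w['color'],None,fx=1.5,fy=1.5,interpolation=cv2.INTER_CUBIC))
E
```

```text
0.9 [0.44269614 0.3269104  0.25375912] [[-0.169  0.986  0.002]
 [ 0.986  0.169 -0.001]
 [-0.002  0.002 -1.   ]] -0.0004087993608198803 [ 0.59229592  0.00388434  1.82202516 -0.00231127  1.3149159   0.42283147]
[0.42974873 0.39822387 0.41471263] [[ 0.99  0.16  0.05]
 [ 0.17 -0.95 -0.28]
 [ 0.    0.28 -0.96]] 291.6528509167362 [[332.23141942 198.94715819]
 [313.73130045 138.43158792]]
```

View pics/w1.png

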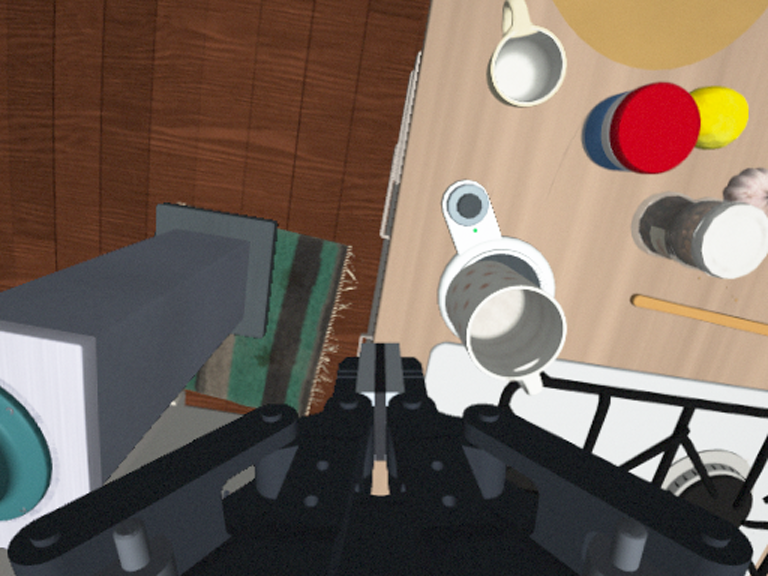

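The wrist picture shows the button at (468,205) (in original pixels (312,137)), the mug rim round (516,333), and dark plate showing on the far-x and button sides. The top camera agrees with this to about 2 mm. I'll enlarge it.

```bash
python3 - <<'E'
from h import *
w=load('wrist')
cv2.imwrite('pics/w2.png',cv2.resize(w['color'][155:265,285:385],None,fx=5.4,fy=5.4,interpolation=cv2.INTER_CUBIC))
E
```

```text
(no output)
```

View pics/w2.png

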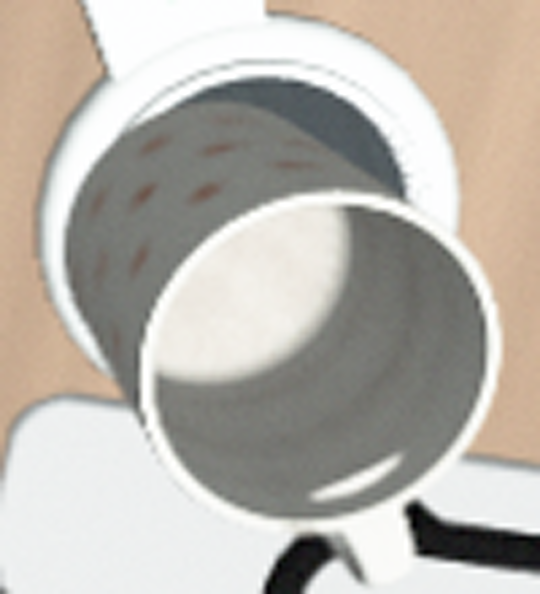

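```bash
python3 - <<'E'
from fit import *
w=load('wrist'); W=lambda p:px(p,5.4,[285,155])
print('button',ray(w,[[311.7,136.4]],.034))
foot=W([[240,104],[205,100],[170,110],[130,135],[95,170],[72,210],[66,250],[72,290]])
for z in(.016,.0195):print('foot',z,circ([(w,foot)],z,.0385),circ([(w,foot)],z))
pl=W([[240,77],[290,79],[340,105],[380,145],[404,185]])
for z in(.016,.0195):print('inner',z,circ([(w,pl)],z,.0435))
pu=W([[41,240],[45,200],[60,155],[110,80],[270,15],[330,22],[400,62],[445,130],[459,190]])
for z in(.0,.01,.016):print('puck',z,circ([(w,pu)],z))
rim=W([[143,350],[160,290],[200,240],[260,205],[330,191],[400,200],[455,235],[490,290],[498,350],[480,420],[430,485],[370,515],[300,522],[230,500],[170,450]])
print('rim',circ([(w,rim)],.109),circ([(w,rim)],.109,.0385))
E
```

```text
button [[0.51181291 0.37409257 0.034     ]]
foot 0.016 (array([0.5529, 0.2879]), np.float64(0.0009)) (array([0.5543, 0.2871, 0.0398]), np.float64(0.0007))
foot 0.0195 (array([0.5521, 0.2887]), np.float64(0.0008)) (array([0.5532, 0.2881, 0.0395]), np.float64(0.0007))
inner 0.016 (array([0.5611, 0.291 ]), np.float64(0.0009))
inner 0.0195 (array([0.5598, 0.2916]), np.float64(0.0009))
puck 0.0 (array([0.5678, 0.2913, 0.0581]), np.float64(0.0006))
puck 0.01 (array([0.5645, 0.2938, 0.0567]), np.float64(0.0006))
puck 0.016 (array([0.5625, 0.2954, 0.0559]), np.float64(0.0006))
rim (array([0.5537, 0.2922, 0.0378]), np.float64(0.0014)) (array([0.5537, 0.2921]), np.float64(0.0022))
```

```bash
cat >> h.py <<'E'
def delta(p,az,tilt,s=None):
    """az: world azimuth (deg) of push direction d (= tool -x); tilt leans tool back"""
    s=s or readout.read_state(); R0=R.from_rotvec(s['tcp_rot'])
    d=np.array([np.cos(np.radians(az)),np.sin(np.radians(az)),0]); x=-d; z=np.array([0,0,-1.]); y=np.cross(z,x)
    R1=R.from_matrix(np.c_[x,y,z])*R.from_euler('y',-tilt,degrees=True)
    return R0.inv().apply(np.array(p)-s['tool_pos']).round(4), (R0.inv()*R1).as_rotvec(degrees=True).round(2)
E
python3 - <<'E'
from h import *
print(delta([.482,.262,.18],20,15))
E
```

```text
(array([-0.0729,  0.0285,  0.0733]), array([-13.08, -10.95, -99.46]))
```

Emit:
jog_arm:
  deltas: [-0.073, 0.028, 0.073, -13, -11, -99.5, -1, -0.073, 0.028, 0.073, -13, -11, -99.5, -1, -0.073, 0.028, 0.073, -13, -11, -99.5, -1, -0.073, 0.028, 0.073, -13, -11, -99.5, -1, -0.073, 0.028, 0.073, -13, -11, -99.5, -1, -0.073, 0.028, 0.073, -13, -11, -99.5, -1, -0.073, 0.028, 0.073, -13, -11, -99.5, -1, -0.073, 0.028, 0.073, -13, -11, -99.5, -1]

```text
time: 1.75
tool_pos: [0.4794, 0.2655, 0.1794]
tcp_rot: [0.292, 2.939, 0.048]
wrist_force: [0.5, 0.7, -0.3]
width: 0.003
grip_force: 0.0
```

```bash
python3 - <<'E'
from h import *
print(delta([.482,.262,.18],20,15),readout.read_state()['q'])
E
```

```text
(array([-0.0033, -0.0029, -0.0001]), array([ -4.1 ,  -3.59, -30.95])) [ 0.5141881  -0.06758469  2.04268715 -0.09634541  0.99612083 -0.81285685]
```

Emit:
jog_arm:
  deltas: [-0.002, -0.002, 0, -4.1, -3.6, -31, -1, -0.002, -0.002, 0, -4.1, -3.6, -31, -1, -0.002, -0.002, 0, -4.1, -3.6, -31, -1, -0.002, -0.002, 0, -4.1, -3.6, -31, -1, -0.002, -0.002, 0, -4.1, -3.6, -31, -1, -0.002, -0.002, 0, -4.1, -3.6, -31, -1]

```text
time: 2.35
tool_pos: [0.4814, 0.2625, 0.1801]
tcp_rot: [-0.488, 2.841, 0.066]
wrist_force: [-0.2, 0.0, -0.6]
width: -0.0
grip_force: 0.0
```

```bash
python3 - <<'E'
from h import *
s=readout.read_state();print(s['tool_pos'],R.from_rotvec(s['tcp_rot']).as_matrix().round(3),s['wrist_force'])
print(delta([.482,.262,.18],20,15),delta([.482,.262,.055],20,15))
w=cam('wrist');cv2.imwrite('pics/w3.png',w['color'])
E
```

```text
[0.48140297 0.26246762 0.18005304] [[-0.911 -0.334  0.244]
 [-0.322  0.943  0.087]
 [-0.259  0.001 -0.966]] [-0.16251256  0.0044977  -0.57724882]
(array([-0.0004, -0.0006,  0.0002]), array([-0.08, -0.  , -0.51])) (array([ 0.032 , -0.0008,  0.1209]), array([-0.08, -0.  , -0.51]))
```

View pics/w3.png

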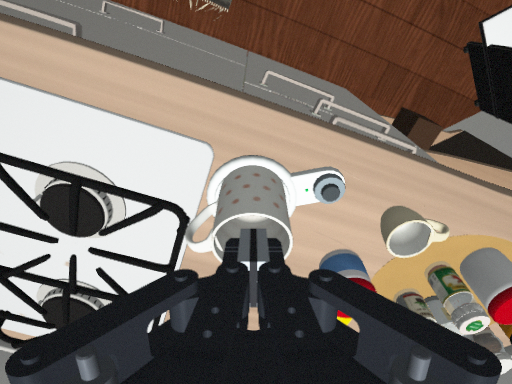

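The wrist picture shows the mug's near foot edge at about (250,165) with the warmer's white rim round it, the button at (328,187), and the closed fingertips at (253,232). I'll check these against the projection.

```bash
python3 - <<'E'
from h import *
w=load('wrist');s=readout.read_state();Rt=R.from_rotvec(s['tcp_rot']).as_matrix();tip=s['tool_pos']+.017*Rt[:,2]
print(w['origin'],tip,proj(w,[tip,[.5525-.036,.288-.013,.0195],[.513,.373,.034],[.563,.292,.016],[.56,.294,.11]]), ray(w,[[328,186]],.034))
E
```

```text
[0.37674531 0.22634236 0.31719651] [0.48580316 0.2639186  0.16379183] [[251.19016516 220.12457589]
 [251.97005612 166.5070429 ]
 [333.26575151 195.16003718]
 [252.45194372 201.27903232]
 [255.43112549 253.22634234]] [[0.5040824  0.36162115 0.034     ]]
```

```bash
python3 - <<'E'
from fit import *
c=load('scene');t=load('top');w=load('wrist')
# wrist distort params & reprojection of candidate points
print(w['dist'],w['cx'],w['cy'],t['cx'],t['cy'],c['cx'],c['cy'])
F=6.5
def lines(o): 
    A=[];b=[]
    for cm,u in o:
        p=np.array(cm['origin']);d=ray(cm,[u],0)[0]-p;d/=np.linalg.norm(d);P=np.eye(3)-np.outer(d,d);A.append(P);b.append(P@p)
    X=np.linalg.solve(sum(A),sum(b)); return X.round(4),[np.linalg.norm(a@X-q).round(4) for a,q in zip(A,b)]
B=[(c,px([148,232],F,[200,190])),(t,px([226,391],F,[230,165])),(w,[328,186])]
print(lines(B),lines(B[:2]),lines(B[1:]),lines([B[0],B[2]]))
# jar lid/tub lid check: fit lid circle by colour
for n,cm in(('top',t),('scene',c)):
    hsv=cv2.cvtColor(cm['color'],cv2.COLOR_BGR2HSV); m=cv2.inRange(hsv,(170,150,60),(180,255,255))|cv2.inRange(hsv,(0,150,60),(6,255,255))
    k,l,st,ce=cv2.connectedComponentsWithStats(m)
    print(n,[(ce[i].round(1),st[i][4]) for i in range(1,k) if st[i][4]>100])
E
```

```text
[-0.05749477  0.          0.          0.          0.        ] 252.97574348106144 191.3658626033401 257.93675391500193 189.23264627965847 250.41865432188933 194.8009997753004
(array([0.5149, 0.3718, 0.0188]), [np.float64(0.0032), np.float64(0.0013), np.float64(0.0042)]) (array([0.5158, 0.3721, 0.0226]), [np.float64(0.0001), np.float64(0.0001)]) (array([0.5159, 0.3726, 0.0097]), [np.float64(0.0011), np.float64(0.0011)]) (array([0.5036, 0.3582, 0.0408]), [np.float64(0.0024), np.float64(0.0024)])
top [(array([227.2, 172.5]), np.int32(573)), (array([134.6, 203.3]), np.int32(690))]
scene [(array([161.6, 122.6]), np.int32(501)), (array([407.8, 141.2]), np.int32(348)), (array([245.1, 162. ]), np.int32(471))]
```

Emit:
jog_arm:
  deltas: [0.011, 0, 0.04, 0, 0, 0, -1, 0.021, 0, 0.08, 0, 0, 0, -1, 0.032, 0, 0.121, 0, 0, 0, -1, 0.032, 0, 0.121, 0, 0, 0, -1, 0.032, 0, 0.121, 0, 0, 0, -1]

```text
time: 2.9
tool_pos: [0.482, 0.262, 0.0548]
tcp_rot: [-0.489, 2.843, 0.064]
wrist_force: [-0.0, -0.0, 1.6]
width: 0.002
grip_force: 0.0
```

```bash
python3 - <<'E'
from h import *
s=readout.read_state();print(s['tool_pos'],s['wrist_force'])
w=cam('wrist');a=w['color'][90:290,160:360];c=cam('scene');b=c['color'][180:290,190:320]
cv2.imwrite('pics/a.png',np.hstack([cv2.resize(a,(400,400),interpolation=2),cv2.resize(b,(400,338),interpolation=2)[:338].__class__.__call__ if 0 else cv2.copyMakeBorder(cv2.resize(b,(400,338),interpolation=2),0,62,0,0,0)]))
E
```

```text
[0.48197126 0.26204647 0.05478554] [-0.0303769  -0.03631164  1.64311114]
```

View pics/a.png

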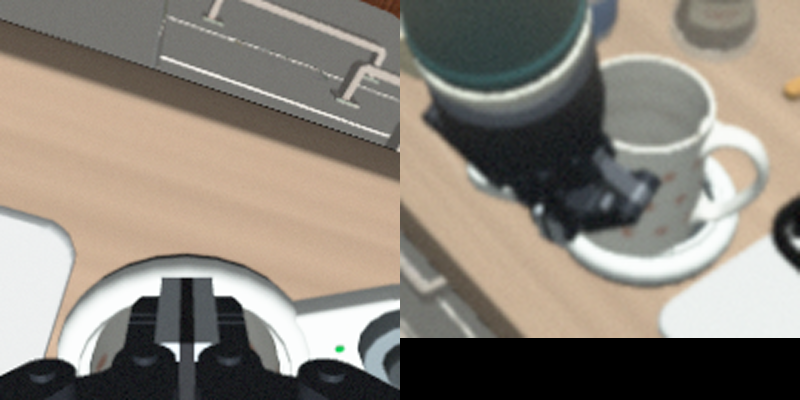

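The wrist view (left half) shows the closed fingers at x≈187, lined up with the centre of the warmer disc. The scene view (right half) shows the fingertips standing before the near wall of the mug. I'll approach slowly.

Emit:
jog_arm:
  deltas: [-0.005, 0, 0.0013, 0, 0, 0, -1, -0.01, 0, 0.0026, 0, 0, 0, -1, -0.013, 0, 0.0034, 0, 0, 0, -1, -0.013, 0, 0.0034, 0, 0, 0, -1]

```text
time: 3.4
tool_pos: [0.4964, 0.267, 0.0565]
tcp_rot: [-0.489, 2.838, 0.066]
wrist_force: [-0.8, -0.4, 0.1]
width: -0.002
grip_force: 0.0
```

Emit:
jog_arm:
  deltas: [-0.001, 0, 0.0003, 0, 0, 0, -1, -0.002, 0, 0.0005, 0, 0, 0, -1, -0.003, 0, 0.0008, 0, 0, 0, -1, -0.003, 0, 0.0008, 0, 0, 0, -1]

```text
time: 3.8
tool_pos: [0.4981, 0.2675, 0.0553]
tcp_rot: [-0.489, 2.84, 0.065]
wrist_force: [0.8, -0.3, -0.2]
width: -0.001
grip_force: 0.0
```

Emit:
jog_arm:
  deltas: [-0.001, 0, 0.0003, 0, 0, 0, -1, -0.002, 0, 0.0005, 0, 0, 0, -1, -0.003, 0, 0.0008, 0, 0, 0, -1, -0.003, 0, 0.0008, 0, 0, 0, -1]

```text
time: 4.2
tool_pos: [0.5012, 0.2687, 0.0554]
tcp_rot: [-0.489, 2.84, 0.065]
wrist_force: [-1.0, -0.3, 0.8]
width: -0.0
grip_force: 0.0
```

```bash
cp scene.pkl base.pkl; cat > trk.py <<'E'
from h import *
b=load('base'); c=read_camera('scene'); g=lambda i:cv2.cvtColor(i['color'],cv2.COLOR_BGR2GRAY)
m=np.zeros((384,512),np.uint8); m[212:252,284:314]=255; m[212:245,270:284]=255
p=cv2.goodFeaturesToTrack(g(b),12,.05,4,mask=m)
q,st,e=cv2.calcOpticalFlowPyrLK(g(b),g(c),p,None,winSize=(11,11),maxLevel=1)
D=(q-p)[:,0][st[:,0]==1]
s=readout.read_state(); print(s['time'].__round__(2),s['tool_pos'].round(4),s['wrist_force'].round(1),'flow',np.median(D,0).round(2)); print(np.c_[p[:,0],D].round(1).tolist()) if 0 else None
E
python3 trk.py; python3 -c "
from h import *
b=load('base');P=np.array([.59,.25,.07]);print([(proj(b,P+np.array(d))-proj(b,P)).round(2) for d in([.005,.002,0],[0,0,-.0035],[.0,.005,0])])"
```

```text
4.25 [0.5012 0.2686 0.0555] [0.1 0.1 0.1] flow [0.01 0.  ]
[array([[ 1.3 , -1.95]]), array([[-0.18,  1.34]]), array([[-1.93, -1.66]])]
```

Emit:
jog_arm:
  deltas: [-0.001, 0, 0.0003, 0, 0, 0, -1, -0.002, 0, 0.0005, 0, 0, 0, -1, -0.002, 0, 0.0005, 0, 0, 0, -1]

```text
time: 4.55
tool_pos: [0.5031, 0.2693, 0.0555]
tcp_rot: [-0.489, 2.84, 0.065]
wrist_force: [-0.2, -0.1, -0.1]
width: 0.001
grip_force: 0.0
```

```bash
python3 trk.py
```

```text
4.6 [0.5031 0.2693 0.0555] [ 0.1  0.3 -0.4] flow [-0.  0.]
```

Emit:
jog_arm:
  deltas: [-0.001, 0, 0.0003, 0, 0, 0, -1, -0.002, 0, 0.0005, 0, 0, 0, -1, -0.002, 0, 0.0005, 0, 0, 0, -1]

```text
time: 4.9
tool_pos: [0.5051, 0.27, 0.0555]
tcp_rot: [-0.489, 2.84, 0.065]
wrist_force: [0.4, -0.3, 0.7]
width: 0.002
grip_force: 0.0
```

```bash
python3 trk.py
```

```text
4.95 [0.505  0.27   0.0555] [-0.2 -0.5 -0.2] flow [ 0. -0.]
```

Emit:
jog_arm:
  deltas: [-0.001, 0, 0.0003, 0, 0, 0, -1, -0.002, 0, 0.0005, 0, 0, 0, -1, -0.002, 0, 0.0005, 0, 0, 0, -1]

```text
time: 5.25
tool_pos: [0.5071, 0.2707, 0.0556]
tcp_rot: [-0.489, 2.84, 0.065]
wrist_force: [-0.7, -0.2, -0.1]
width: 0.002
grip_force: 0.0
```

```bash
python3 trk.py
```

```text
5.3 [0.507  0.2707 0.0555] [ 0.5 -0.5 -0.1] flow [-0.01 -0.01]
```

Emit:
jog_arm:
  deltas: [-0.001, 0, 0.0003, 0, 0, 0, -1, -0.002, 0, 0.0005, 0, 0, 0, -1, -0.002, 0, 0.0005, 0, 0, 0, -1]

```text
time: 5.6
tool_pos: [0.509, 0.2714, 0.0556]
tcp_rot: [-0.489, 2.84, 0.065]
wrist_force: [0.6, -0.2, -0.3]
width: -0.004
grip_force: 0.0
```

```bash
python3 trk.py
```

```text
5.65 [0.5089 0.2714 0.0556] [-0.6 -0.1  0.6] flow [-0.    0.01]
```

Emit:
jog_arm:
  deltas: [-0.001, 0, 0.0003, 0, 0, 0, -1, -0.002, 0, 0.0005, 0, 0, 0, -1, -0.002, 0, 0.0005, 0, 0, 0, -1]

```text
time: 5.95
tool_pos: [0.5109, 0.2721, 0.0556]
tcp_rot: [-0.489, 2.84, 0.065]
wrist_force: [-0.7, 0.0, -0.6]
width: -0.001
grip_force: 0.0
```

```bash
python3 trk.py
```

```text
6.0 [0.5109 0.2721 0.0556] [0.3 1.1 0.2] flow [-0.  0.]
```

Emit:
jog_arm:
  deltas: [-0.001, 0, 0.0003, 0, 0, 0, -1, -0.002, 0, 0.0005, 0, 0, 0, -1, -0.002, 0, 0.0005, 0, 0, 0, -1]

```text
time: 6.3
tool_pos: [0.5129, 0.2728, 0.0557]
tcp_rot: [-0.489, 2.84, 0.065]
wrist_force: [0.2, -1.0, -0.2]
width: -0.002
grip_force: 0.0
```

```bash
python3 trk.py
```

```text
6.35 [0.5128 0.2727 0.0556] [-0.4 -0.3 -0.1] flow [-0.01 -0.  ]
```

Emit:
jog_arm:
  deltas: [-0.001, 0, 0.0003, 0, 0, 0, -1, -0.002, 0, 0.0005, 0, 0, 0, -1, -0.002, 0, 0.0005, 0, 0, 0, -1]

```text
time: 6.65
tool_pos: [0.5143, 0.2732, 0.0555]
tcp_rot: [-0.489, 2.841, 0.065]
wrist_force: [-2.5, 0.5, 1.2]
width: -0.001
grip_force: 1.1
```

```bash
python3 trk.py
```

```text
6.7 [0.5143 0.2732 0.0555] [-2.3 -1.2  1.3] flow [ 0.08 -0.07]
```

Emit:
jog_arm:
  deltas: [-0.001, 0, 0.0003, 0, 0, 0, -1, -0.002, 0, 0.0005, 0, 0, 0, -1, -0.002, 0, 0.0005, 0, 0, 0, -1]

```text
time: 7.0
tool_pos: [0.5166, 0.2742, 0.0557]
tcp_rot: [-0.489, 2.84, 0.065]
wrist_force: [-1.6, -0.5, 1.0]
width: -0.001
grip_force: 1.0
```

```bash
python3 trk.py
```

```text
7.05 [0.5166 0.2741 0.0556] [-2.1  0.6  1. ] flow [0.75 0.48]
```

```bash
sed -i 's/ if 0 else None//' trk.py; python3 trk.py
python3 - <<'E'
from h import *
c=cam('scene');w=cam('wrist')
b=cv2.resize(c['color'][180:290,190:320],None,fx=5,fy=5,interpolation=2)
cv2.imwrite('pics/b.png',b)
E
```

```text
7.1 [0.5166 0.2741 0.0556] [-2.2 -0.8  0.6] flow [0.74 0.5 ]
[[288.0, 243.0, 0.20000000298023224, 0.0], [285.0, 250.0, 0.4000000059604645, -0.30000001192092896], [289.0, 228.0, 1.0, 0.6000000238418579], [288.0, 223.0, 1.0, 1.0], [273.0, 239.0, -6.199999809265137, -33.0], [298.0, 251.0, -0.0, 0.4000000059604645], [289.0, 216.0, 1.7000000476837158, -0.0], [308.0, 232.0, 0.8999999761581421, 0.6000000238418579], [293.0, 218.0, 1.600000023841858, 0.30000001192092896], [306.0, 236.0, 0.800000011920929, 0.6000000238418579], [289.0, 235.0, 0.699999988079071, 1.0], [299.0, 244.0, 0.4000000059604645, 0.6000000238418579]]
```

View pics/b.png

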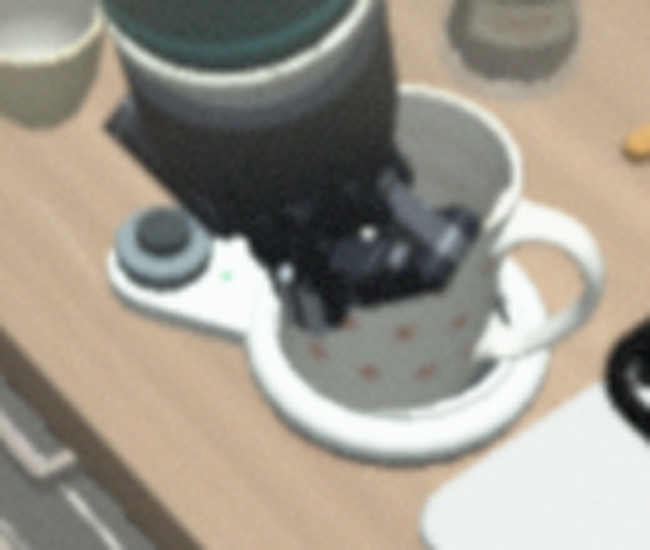

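The scene picture shows the fingertips against the mug wall. The rim at about (290,217) moved 1.6 px while the foot hardly moved. I'll back off and see whether it settles or was only rocking.

Emit:
jog_arm:
  deltas: [0.005, 0, -0.0013, 0, 0, 0, -1, 0.01, 0, -0.0026, 0, 0, 0, -1, 0.01, 0, -0.0026, 0, 0, 0, -1]

```text
time: 7.5
tool_pos: [0.5061, 0.2703, 0.0554]
tcp_rot: [-0.489, 2.841, 0.065]
wrist_force: [-0.1, -1.0, 0.2]
width: 0.002
grip_force: 0.0
```

```bash
python3 trk.py
```

```text
7.55 [0.5065 0.2705 0.0556] [-0.2 -0.2 -0.5] flow [ 0.44 -0.01]
[[288.0, 243.0, 0.10000000149011612, -0.20000000298023224], [285.0, 250.0, 0.4000000059604645, -0.4000000059604645], [289.0, 228.0, 0.6000000238418579, 0.0], [288.0, 223.0, 0.800000011920929, -0.20000000298023224], [273.0, 239.0, 8.199999809265137, -9.0], [298.0, 251.0, 0.0, 0.10000000149011612], [289.0, 216.0, 1.100000023841858, -0.30000001192092896], [308.0, 232.0, 0.5, 0.30000001192092896], [293.0, 218.0, 0.8999999761581421, -0.10000000149011612], [306.0, 236.0, 0.4000000059604645, 0.4000000059604645], [289.0, 235.0, 0.4000000059604645, 0.6000000238418579], [299.0, 244.0, 0.20000000298023224, 0.20000000298023224]]
```

```bash
cat > pose.py <<'E'
from fit import *
def axes(t):
    return R.from_rotvec([-t[1],t[0],0]).as_matrix()   # top leans toward (t0,t1)
def cdist(c,uv,sh,C,n3,r):
    # distance (m) of rays from circle centre C, normal n3, radius r
    p=cv2.undistortPoints((np.array(uv)-sh).reshape(-1,1,2),K(c),np.array(c['dist'],float))[:,0]
    d=np.c_[p,np.ones(len(p))]@Rm(c).T;o=np.array(c['origin']);s=((C-o)@n3)/(d@n3);X=o+d*s[:,None]
    return np.linalg.norm(X-C,axis=1)-r
def model(p,cams,useshift=True):
    sx,sy,yaw,fx,fy,t0,t1=p[:7]; tl=np.hypot(t0,t1); A=axes([t0,t1]); n=A[:,2]; e=np.array([0,0,1.])
    seat=np.array([sx,sy,.016]); F=np.array([fx,fy,.016+.0385*tl]); res=[]
    for i,(c,ob) in enumerate(cams):
        sh=p[7+2*i:9+2*i]
        if 'rim' in ob: res.append(cdist(c,ob['rim'],sh,F+.092*n,n,.0385))
        if 'foot' in ob: res.append(cdist(c,ob['foot'],sh,F,n,.0385))
        if 'inner' in ob: res.append(cdist(c,ob['inner'],sh,seat+[0,0,.0035],e,.0437))
        if 'near' in ob: res.append(cdist(c,ob['near'],sh,np.array([sx,sy,.003]),e,.058))
        if 'far' in ob: res.append(cdist(c,ob['far'],sh,np.array([sx,sy,.014]),e,.0575))
        if 'btn' in ob:
            B=seat+[-.095*np.cos(yaw),-.095*np.sin(yaw),.018]; res.append(((proj(c,[B])[0]+sh-ob['btn'])*.0012))
        res.append(sh*.0003)
    return np.concatenate(res)
def solve(cams):
    x0=np.r_[.563,.292,-1.0,.553,.289,0.02,0.02,np.zeros(2*len(cams))]
    s=least_squares(model,x0,args=(cams,),loss='soft_l1',f_scale=.001)
    p=s.x; cov=np.linalg.inv(s.jac.T@s.jac)*.001**2
    print('seat',p[:2].round(4),'yaw',p[2].round(3),'off',(p[3:5]-p[:2]).round(4),'tilt',p[5:7].round(3),np.hypot(*p[5:7]).round(3),'shifts',p[7:].round(1),'rms',np.sqrt((model(p,cams)**2).mean()).round(5),'sd',np.sqrt(np.diag(cov))[:7].round(4)); return p
E
cat > p0.py <<'E'
from pose import *
c=dict(load('scene'));t=load('top');w=None
S=lambda p:px(p,6.5,[200,190]);T=lambda p:px(p,6.5,[230,165]);W=lambda p:px(p,5.4,[285,155])
w=dict(load('wrist'))
w['origin']=[0.42974873,0.39822387,0.41471263]
# attitude of the first wrist view = current camera-in-tool mounted on first tool pose
s=readout.read_state();w2=load('wrist')
import pickle
Rt2=R.from_rotvec([-0.489,2.84,0.065]).as_matrix(); Rt1=np.array([[-.169,.986,.002],[.986,.169,-.001],[-.002,.002,-1.]])
w['attitude']=R.from_matrix(Rt1@Rt2.T@Rm(w2)).as_matrix()
sc=(c,dict(rim=S([[299,155],[330,90],[390,60],[450,52],[520,64],[570,98],[320,205],[370,240],[455,258],[520,245]]),foot=S([[340,437],[380,459],[420,471],[460,474],[500,467]]),
 near=S([[310,480],[350,508],[400,524],[450,533],[500,530],[560,512]]),btn=S([148,232])))
tp=(t,dict(rim=T([[362,225],[385,190],[415,166],[440,154],[470,150],[500,155],[540,180],[578,240],[575,280],[555,330],[535,352]]),
 far=T([[283,265],[290,220],[320,165],[360,132],[400,118],[440,116],[490,125],[400,410],[440,413],[480,405],[360,397]]),btn=T([226,391])))
wr=(w,dict(foot=W([[240,104],[205,100],[170,110],[130,135],[95,170],[72,210],[66,250],[72,290]]),inner=W([[240,77],[290,79],[340,105],[380,145],[404,185]]),
 rim=W([[143,350],[160,290],[200,240],[260,205],[330,191],[400,200],[455,235],[490,290],[498,350],[480,420],[430,485],[370,515],[300,522],[230,500],[170,450]]),
 near=W([[110,80],[270,15],[330,22]]),far=W([[400,62],[445,130],[459,190]]),btn=np.array([311.7,136.4])))
if __name__=='__main__':
    print(Rm(w).round(2))
    for k in([sc,tp,wr],[sc,tp],[tp,wr],[sc,wr],[wr],[sc]): solve(k)
E
python3 p0.py
```

```text
[[ 0.99  0.16  0.05]
 [ 0.17 -0.95 -0.28]
 [ 0.    0.28 -0.96]]
seat [0.5766 0.3044] yaw -0.994 off [-0.0101 -0.0036] tilt [-0.033 -0.   ] 0.033 shifts [  0.8   9.3   5.    4.6 -11.2   6.9] rms 0.00132 sd [0.0043 0.0039 0.0113 0.0044 0.0041 0.0105 0.0109]
seat [0.5645 0.2904] yaw -1.012 off [-0.0119 -0.0034] tilt [-0.  0.] 0.0 shifts [ 0.  0. -0. -0.] rms 0.00218 sd [0.005  0.0051 0.0244 0.0054 0.0055 0.0229 0.0397]
seat [0.5668 0.2934] yaw -1.008 off [-0.0111 -0.0038] tilt [-0.002  0.029] 0.029 shifts [ 0.8  0.9 -2.3  0.7] rms 0.00122 sd [0.0044 0.0039 0.0159 0.0047 0.0041 0.0129 0.0129]
seat [0.579 0.305] yaw -0.99 off [-0.01   -0.0038] tilt [-0.037 -0.001] 0.037 shifts [ -0.1  10.  -13.    6.8] rms 0.0015 sd [0.0046 0.004  0.0121 0.0046 0.0042 0.011  0.0111]
seat [0.5616 0.2909] yaw -1.02 off [-0.0099 -0.0036] tilt [0.012 0.04 ] 0.042 shifts [ 0.7 -0.5] rms 0.00131 sd [0.0051 0.0045 0.0168 0.005  0.0047 0.0137 0.0149]
seat [0.579  0.3064] yaw -0.973 off [-0.0089 -0.0058] tilt [-0.056 -0.003] 0.056 shifts [-0.1 10.2] rms 0.00078 sd [0.0061 0.0056 0.0238 0.0063 0.0057 0.0143 0.0135]
```

```bash
python3 - <<'E'
from h import *
print(delta([.503,.2693,.0445],20,25))
E
```

```text
(array([0.0065, 0.    , 0.0098]), array([-0.14, -9.94, -0.42]))
```

Emit:
jog_arm:
  deltas: [0.0065, 0, 0.003, 0, -5, 0, -1, 0.0065, 0, 0.01, 0, -10, 0, -1, 0.0065, 0, 0.01, 0, -10, 0, -1]

```text
time: 7.85
tool_pos: [0.4987, 0.2672, 0.0406]
tcp_rot: [-0.462, 2.676, 0.1]
wrist_force: [-1.5, 0.3, -0.5]
width: 0.003
grip_force: 0.0
```

```bash
python3 trk.py|head -1
```

```text
7.9 [0.5008 0.2682 0.0424] [-0.6 -0.1 -0.5] flow [ 0.17 -0.36]
```

Emit:
jog_arm:
  deltas: [-0.0036, 0, 0.0017, 0, 0, 0, -1, -0.0072, 0, 0.0034, 0, 0, 0, -1, -0.0072, 0, 0.0034, 0, 0, 0, -1]

```text
time: 8.2
tool_pos: [0.5136, 0.2733, 0.0461]
tcp_rot: [-0.459, 2.667, 0.104]
wrist_force: [-0.1, -0.2, -0.5]
width: 0.0
grip_force: 0.0
```

```bash
python3 trk.py
```

```text
8.25 [0.5129 0.2729 0.0456] [-0.4 -1.  -0.4] flow [ 0.26 -0.26]
[[288.0, 243.0, -0.0, -0.4000000059604645], [285.0, 250.0, 0.30000001192092896, -0.5], [289.0, 228.0, 0.30000001192092896, -0.30000001192092896], [288.0, 223.0, 0.5, -0.5], [273.0, 239.0, 3.9000000953674316, 1.600000023841858], [298.0, 251.0, 0.0, -0.20000000298023224], [289.0, 216.0, 0.6000000238418579, -0.5], [308.0, 232.0, 0.20000000298023224, 0.10000000149011612], [293.0, 218.0, 0.6000000238418579, -0.30000001192092896], [306.0, 236.0, 0.20000000298023224, 0.10000000149011612], [289.0, 235.0, 0.20000000298023224, 0.30000001192092896], [299.0, 244.0, -0.0, -0.10000000149011612]]
```

Emit:
jog_arm:
  deltas: [-0.0009, 0, 0.0004, 0, 0, 0, -1, -0.0018, 0, 0.0008, 0, 0, 0, -1, -0.0018, 0, 0.0008, 0, 0, 0, -1]

```text
time: 8.55
tool_pos: [0.5129, 0.2728, 0.0443]
tcp_rot: [-0.46, 2.67, 0.103]
wrist_force: [0.5, 0.5, -0.5]
width: -0.002
grip_force: 0.0
```

```bash
python3 trk.py|head -1
```

```text
8.6 [0.5127 0.2727 0.0442] [-0.5  0.4 -0.4] flow [ 0.3  -0.16]
```

Emit:
jog_arm:
  deltas: [-0.0009, 0, 0.0004, 0, 0, 0, -1, -0.0018, 0, 0.0008, 0, 0, 0, -1, -0.0018, 0, 0.0008, 0, 0, 0, -1]

```text
time: 8.9
tool_pos: [0.5147, 0.2735, 0.0444]
tcp_rot: [-0.46, 2.669, 0.103]
wrist_force: [0.1, -0.5, 0.2]
width: 0.006
grip_force: 0.0
```

```bash
python3 trk.py
```

```text
8.95 [0.5146 0.2734 0.0443] [ 0.5 -0.2 -0.5] flow [ 0.33 -0.09]
[[288.0, 243.0, 0.0, -0.30000001192092896], [285.0, 250.0, 0.30000001192092896, -0.4000000059604645], [289.0, 228.0, 0.4000000059604645, -0.0], [288.0, 223.0, 0.5, -0.20000000298023224], [273.0, 239.0, 4.400000095367432, 1.7000000476837158], [298.0, 251.0, 0.10000000149011612, -0.20000000298023224], [289.0, 216.0, 0.800000011920929, -0.4000000059604645], [308.0, 232.0, 0.30000001192092896, 0.20000000298023224], [293.0, 218.0, 0.800000011920929, -0.20000000298023224], [306.0, 236.0, 0.30000001192092896, 0.30000001192092896], [289.0, 235.0, 0.30000001192092896, 0.5], [299.0, 244.0, 0.10000000149011612, 0.0]]
```

Emit:
jog_arm:
  deltas: [-0.0009, 0, 0.0004, 0, 0, 0, -1, -0.0018, 0, 0.0008, 0, 0, 0, -1, -0.0018, 0, 0.0008, 0, 0, 0, -1]

```text
time: 9.25
tool_pos: [0.5166, 0.2741, 0.0444]
tcp_rot: [-0.46, 2.669, 0.103]
wrist_force: [-0.4, 0.5, -0.6]
width: 0.0
grip_force: 0.0
```

```bash
python3 trk.py|head -1
```

```text
9.3 [0.5165 0.2741 0.0444] [-0.  -0.6 -0.5] flow [ 0.35 -0.09]
```

Emit:
jog_arm:
  deltas: [-0.0009, 0, 0.0004, 0, 0, 0, -1, -0.0018, 0, 0.0008, 0, 0, 0, -1, -0.0018, 0, 0.0008, 0, 0, 0, -1]

```text
time: 9.6
tool_pos: [0.5185, 0.2748, 0.0445]
tcp_rot: [-0.46, 2.669, 0.103]
wrist_force: [0.8, -0.6, -0.1]
width: -0.003
grip_force: 0.0
```

```bash
python3 trk.py
```

```text
9.65 [0.5184 0.2747 0.0444] [-0.3 -0.2  0. ] flow [ 0.34 -0.08]
[[288.0, 243.0, 0.0, -0.30000001192092896], [285.0, 250.0, 0.30000001192092896, -0.4000000059604645], [289.0, 228.0, 0.4000000059604645, -0.0], [288.0, 223.0, 0.5, -0.20000000298023224], [273.0, 239.0, 5.800000190734863, -0.0], [298.0, 251.0, 0.10000000149011612, -0.20000000298023224], [289.0, 216.0, 0.800000011920929, -0.4000000059604645], [308.0, 232.0, 0.30000001192092896, 0.20000000298023224], [293.0, 218.0, 0.800000011920929, -0.10000000149011612], [306.0, 236.0, 0.30000001192092896, 0.30000001192092896], [289.0, 235.0, 0.30000001192092896, 0.5], [299.0, 244.0, 0.10000000149011612, 0.0]]
```

```bash
python3 - <<'E'
from h import *
print(readout.read_state()['q'],delta([.5128,.2727,.042],20,40))
E
```

```text
[ 0.48167246  0.04016198  2.28214347 -0.15590451  0.3900228  -1.29881898] (array([ 0.0064, -0.    , -0.0003]), array([ -0.23, -14.95,  -0.39]))
```

Emit:
jog_arm:
  deltas: [0.0065, 0, 0, 0, -4, 0, -1, 0.0065, 0, 0, 0, -8, 0, -1, 0.0065, 0, 0, 0, -12, 0, -1, 0.0065, 0, 0, 0, -12, 0, -1, 0.0065, 0, 0, 0, -12, 0, -1]

```text
time: 10.15
tool_pos: [0.5116, 0.2724, 0.0408]
tcp_rot: [-0.426, 2.465, 0.143]
wrist_force: [0.5, 0.1, 0.5]
width: 0.003
grip_force: 0.0
```

```bash
python3 trk.py|head -1;python3 - <<'E'
from h import *
s=readout.read_state();print(s['q'].round(3),R.from_rotvec(s['tcp_rot']).as_matrix().round(3))
c=cam('scene')
cv2.imwrite('pics/c.png',cv2.resize(c['color'][180:290,190:320],None,fx=5,fy=5,interpolation=2))
E
```

```text
10.2 [0.5115 0.2724 0.0406] [-0.3  0.   0.1] flow [ 0.18 -0.35]
[ 0.51  -0.01   2.443 -0.97   0.122 -0.47 ] [[-0.752 -0.335  0.567]
 [-0.268  0.942  0.202]
 [-0.602  0.    -0.799]]
```

View pics/c.png

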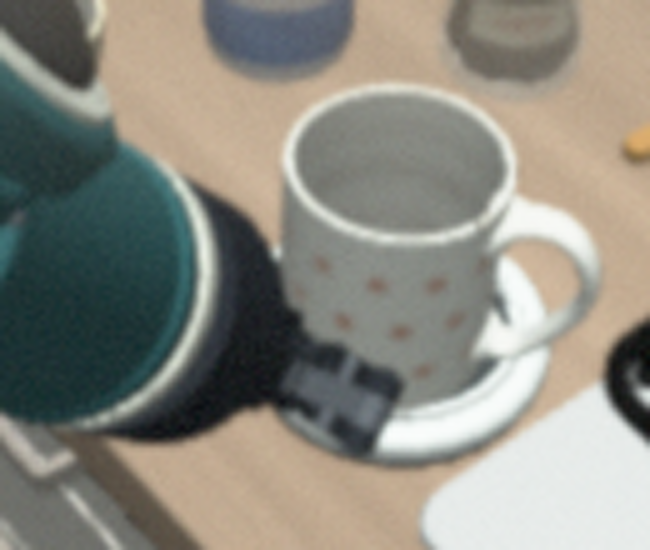

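The scene picture shows the gripper leaning back with its fingertips at crop (375,440) and the finger block at (345,395), low in front of the mug. The mug is untouched. I'll check against the projection.

```bash
python3 - <<'E'
from h import *
c=load('scene');s=readout.read_state();Rt=R.from_rotvec(s['tcp_rot']).as_matrix();p=s['tool_pos']
for v in([0,0,.017],[-.011,0,.017],[.011,0,.017],[0,.0145,.017],[0,-.0145,.017],[0,0,0]): print(v,(p+Rt@v).round(4),(proj(c,[p+Rt@np.array(v)])[0]-[190,180])*5)
for q in([.5125,.285-.012,.0195],[.553,.288,.0195],[.563,.292,.016],[.515,.372,.034]): print(q,(proj(c,[q])[0]-[190,180])*5)
E
```

```text
[0, 0, 0.017] [0.5216 0.2758 0.0274] [332.53339292 367.31148153]
[-0.011, 0, 0.017] [0.5299 0.2788 0.034 ] [345.80743606 339.41939964]
[0.011, 0, 0.017] [0.5133 0.2729 0.0208] [319.23061097 395.25552282]
[0, 0.0145, 0.017] [0.5167 0.2895 0.0274] [298.14823836 350.25411786]
[0, -0.0145, 0.017] [0.5264 0.2622 0.0274] [367.39924114 384.5970252 ]
[0, 0, 0] [0.5119 0.2724 0.041 ] [318.38170108 361.98840969]
[0.5125, 0.27299999999999996, 0.0195] [317.17713541 398.35539485]
[0.553, 0.288, 0.0195] [377.16988831 319.75405231]
[0.563, 0.292, 0.016] [390.41734792 306.79899868]
[0.515, 0.372, 0.034] [159.69377271 207.07389468]
```

Emit:
jog_arm:
  deltas: [-0.0008, 0, 0.0006, 0, 0, 0, -1, -0.0016, 0, 0.0012, 0, 0, 0, -1, -0.0024, 0, 0.0018, 0, 0, 0, -1, -0.0032, 0, 0.0024, 0, 0, 0, -1]

```text
time: 10.65
tool_pos: [0.517, 0.2742, 0.0419]
tcp_rot: [-0.424, 2.464, 0.143]
wrist_force: [-0.1, 0.4, 0.2]
width: 0.004
grip_force: 0.0
```

```bash
python3 trk.py|head -1
```

```text
10.7 [0.517  0.2743 0.0419] [-0.3  0.1 -0.8] flow [ 0.3  -0.06]
```

Emit:
jog_arm:
  deltas: [-0.0008, 0, 0.0006, 0, 0, 0, -1, -0.0016, 0, 0.0012, 0, 0, 0, -1, -0.0024, 0, 0.0018, 0, 0, 0, -1]

```text
time: 11.0
tool_pos: [0.5194, 0.2751, 0.0416]
tcp_rot: [-0.424, 2.464, 0.143]
wrist_force: [0.3, -0.5, 0.0]
width: 0.001
grip_force: 0.0
```

```bash
python3 trk.py
```

```text
11.05 [0.5196 0.2751 0.0417] [ 0.8 -0.1  0.5] flow [ 0.27 -0.05]
[[288.0, 243.0, 0.10000000149011612, -0.20000000298023224], [285.0, 250.0, 0.4000000059604645, -0.5], [289.0, 228.0, 0.5, -0.20000000298023224], [288.0, 223.0, 0.800000011920929, -0.5], [273.0, 239.0, -21.600000381469727, 1.399999976158142], [298.0, 251.0, -0.4000000059604645, 0.10000000149011612], [289.0, 216.0, 0.800000011920929, -0.10000000149011612], [308.0, 232.0, -0.30000001192092896, -0.4000000059604645], [293.0, 218.0, 0.699999988079071, 0.10000000149011612], [306.0, 236.0, 0.10000000149011612, -0.0], [289.0, 235.0, 0.4000000059604645, 0.5], [299.0, 244.0, -0.4000000059604645, 0.10000000149011612]]
```

Emit:
jog_arm:
  deltas: [-0.0008, 0, 0.0006, 0, 0, 0, -1, -0.0016, 0, 0.0012, 0, 0, 0, -1, -0.0016, 0, 0.0012, 0, 0, 0, -1]

```text
time: 11.35
tool_pos: [0.5214, 0.2758, 0.0417]
tcp_rot: [-0.424, 2.464, 0.143]
wrist_force: [-0.2, 0.7, 0.0]
width: -0.001
grip_force: 0.0
```

```bash
python3 trk.py
```

```text
11.4 [0.5213 0.2758 0.0416] [ 0.1  0.3 -0.1] flow [ 0.26 -0.17]
[[288.0, 243.0, 0.10000000149011612, -0.20000000298023224], [285.0, 250.0, 0.4000000059604645, -0.5], [289.0, 228.0, 0.5, -0.30000001192092896], [288.0, 223.0, 0.800000011920929, -0.5], [273.0, 239.0, -13.600000381469727, -0.5], [298.0, 251.0, -0.4000000059604645, 0.10000000149011612], [289.0, 216.0, 0.800000011920929, -0.10000000149011612], [308.0, 232.0, -0.30000001192092896, -0.4000000059604645], [293.0, 218.0, 0.699999988079071, 0.0], [306.0, 236.0, 0.10000000149011612, -0.10000000149011612], [289.0, 235.0, 0.4000000059604645, 0.5], [299.0, 244.0, -0.4000000059604645, 0.0]]
```

Emit:
jog_arm:
  deltas: [-0.0008, 0, 0.0006, 0, 0, 0, -1, -0.0016, 0, 0.0012, 0, 0, 0, -1, -0.0024, 0, 0.0018, 0, 0, 0, -1]

```text
time: 11.7
tool_pos: [0.5241, 0.2768, 0.0417]
tcp_rot: [-0.424, 2.464, 0.143]
wrist_force: [-1.5, -0.8, 1.1]
width: -0.002
grip_force: 0.6
```

```bash
python3 trk.py
```

```text
11.75 [0.5242 0.2768 0.0417] [-1.5  0.2  1.2] flow [ 0.26 -0.15]
[[288.0, 243.0, 0.10000000149011612, -0.20000000298023224], [285.0, 250.0, 0.4000000059604645, -0.5], [289.0, 228.0, 0.5, -0.20000000298023224], [288.0, 223.0, 0.800000011920929, -0.5], [273.0, 239.0, -13.399999618530273, -0.20000000298023224], [298.0, 251.0, -0.30000001192092896, 0.10000000149011612], [289.0, 216.0, 0.800000011920929, -0.10000000149011612], [308.0, 232.0, -0.30000001192092896, -0.4000000059604645], [293.0, 218.0, 0.699999988079071, 0.10000000149011612], [306.0, 236.0, 0.10000000149011612, -0.0], [289.0, 235.0, 0.4000000059604645, 0.5], [299.0, 244.0, -0.4000000059604645, 0.10000000149011612]]
```

Emit:
jog_arm:
  deltas: [-0.0008, 0, 0.0006, 0, 0, 0, -1, -0.0016, 0, 0.0012, 0, 0, 0, -1, -0.0016, 0, 0.0012, 0, 0, 0, -1]

```text
time: 12.05
tool_pos: [0.5258, 0.2773, 0.0414]
tcp_rot: [-0.424, 2.465, 0.142]
wrist_force: [-1.4, -0.0, -0.5]
width: -0.001
grip_force: 0.6
```

```bash
python3 trk.py
```

```text
12.1 [0.5257 0.2773 0.0413] [-1.6 -0.7 -0.2] flow [ 0.7  -0.19]
[[288.0, 243.0, 0.30000001192092896, -0.30000001192092896], [285.0, 250.0, 0.800000011920929, -0.800000011920929], [289.0, 228.0, 1.2000000476837158, -0.20000000298023224], [288.0, 223.0, 1.5, -0.5], [273.0, 239.0, -11.899999618530273, -1.2999999523162842], [298.0, 251.0, -0.4000000059604645, 0.30000001192092896], [289.0, 216.0, 1.7000000476837158, -0.30000001192092896], [308.0, 232.0, 0.4000000059604645, -0.20000000298023224], [293.0, 218.0, 1.600000023841858, 0.0], [306.0, 236.0, 0.6000000238418579, 0.10000000149011612], [289.0, 235.0, 0.800000011920929, 1.100000023841858], [299.0, 244.0, -0.20000000298023224, 0.30000001192092896]]
```

Emit:
jog_arm:
  deltas: [-0.0008, 0, 0.0006, 0, 0, 0, -1, -0.0016, 0, 0.0012, 0, 0, 0, -1, -0.0016, 0, 0.0012, 0, 0, 0, -1]

```text
time: 12.4
tool_pos: [0.5279, 0.2782, 0.0417]
tcp_rot: [-0.424, 2.464, 0.143]
wrist_force: [-0.5, -0.3, -0.6]
width: 0.004
grip_force: 0.7
```

```bash
python3 trk.py
```

```text
12.45 [0.5279 0.2781 0.0416] [-1.1 -1.  -0.4] flow [ 1.2  -0.65]
[[288.0, 243.0, 0.4000000059604645, -0.6000000238418579], [285.0, 250.0, 1.2999999523162842, -1.399999976158142], [289.0, 228.0, 1.899999976158142, -0.699999988079071], [288.0, 223.0, 2.299999952316284, -1.2000000476837158], [273.0, 239.0, -11.899999618530273, -1.7999999523162842], [298.0, 251.0, -0.20000000298023224, -0.10000000149011612], [289.0, 216.0, 2.5999999046325684, -0.8999999761581421], [308.0, 232.0, 1.0, -0.800000011920929], [293.0, 218.0, 2.4000000953674316, -0.5], [306.0, 236.0, 1.2999999523162842, -0.5], [289.0, 235.0, 1.100000023841858, 2.0], [299.0, 244.0, 0.10000000149011612, 0.20000000298023224]]
```

Emit:
jog_arm:
  deltas: [-0.0008, 0, 0.0006, 0, 0, 0, -1, -0.0016, 0, 0.0012, 0, 0, 0, -1, -0.0016, 0, 0.0012, 0, 0, 0, -1]

```text
time: 12.75
tool_pos: [0.5299, 0.2789, 0.0418]
tcp_rot: [-0.424, 2.464, 0.143]
wrist_force: [-0.7, -0.3, -0.3]
width: -0.001
grip_force: 0.7
```

```bash
python3 trk.py
```

```text
12.8 [0.5298 0.2788 0.0417] [-0.7  0.7  0.5] flow [ 1.74 -1.19]
[[288.0, 243.0, 0.30000001192092896, -0.20000000298023224], [285.0, 250.0, 1.7999999523162842, -2.0999999046325684], [289.0, 228.0, 2.700000047683716, -1.2000000476837158], [288.0, 223.0, 2.9000000953674316, -1.7000000476837158], [273.0, 239.0, -12.300000190734863, -1.7000000476837158], [298.0, 251.0, -0.10000000149011612, -0.30000001192092896], [289.0, 216.0, 3.200000047683716, -1.5], [308.0, 232.0, 1.7000000476837158, -1.2000000476837158], [293.0, 218.0, 3.0999999046325684, -1.100000023841858], [306.0, 236.0, 1.899999976158142, -0.8999999761581421], [289.0, 235.0, -0.5, 10.600000381469727], [299.0, 244.0, 0.10000000149011612, -0.0]]
```

Emit:
jog_arm:
  deltas: [-0.0008, 0, 0.0006, 0, 0, 0, -1, -0.0016, 0, 0.0012, 0, 0, 0, -1, -0.0016, 0, 0.0012, 0, 0, 0, -1]

```text
time: 13.1
tool_pos: [0.5318, 0.2795, 0.0418]
tcp_rot: [-0.424, 2.464, 0.143]
wrist_force: [-2.0, -0.1, -0.1]
width: 0.001
grip_force: 0.7
```

```bash
python3 trk.py
```

```text
13.15 [0.5317 0.2795 0.0417] [-0.7 -0.3 -0.6] flow [ 2.32 -1.5 ]
[[288.0, 243.0, 0.5, 0.30000001192092896], [285.0, 250.0, 2.4000000953674316, -2.700000047683716], [289.0, 228.0, 3.5, -1.899999976158142], [288.0, 223.0, 3.5999999046325684, -2.299999952316284], [273.0, 239.0, -11.699999809265137, -1.2999999523162842], [298.0, 251.0, 0.10000000149011612, -0.6000000238418579], [289.0, 216.0, 3.9000000953674316, -2.200000047683716], [308.0, 232.0, 2.299999952316284, -1.7000000476837158], [293.0, 218.0, 3.700000047683716, -1.7000000476837158], [306.0, 236.0, 2.4000000953674316, -1.2999999523162842], [289.0, 235.0, 0.0, 10.100000381469727], [299.0, 244.0, 0.30000001192092896, -0.20000000298023224]]
```

Emit:
jog_arm:
  deltas: [-0.0008, 0, 0.0006, 0, 0, 0, -1, -0.0016, 0, 0.0012, 0, 0, 0, -1, -0.0016, 0, 0.0012, 0, 0, 0, -1]

```text
time: 13.45
tool_pos: [0.5336, 0.2801, 0.0417]
tcp_rot: [-0.424, 2.464, 0.143]
wrist_force: [-2.1, -0.1, -0.5]
width: 0.003
grip_force: 0.7
```

```bash
python3 trk.py
```

```text
13.5 [0.5336 0.2801 0.0417] [-1.3 -0.5 -0.4] flow [ 2.77 -1.96]
[[288.0, 243.0, 0.699999988079071, 0.30000001192092896], [285.0, 250.0, 2.700000047683716, -3.299999952316284], [289.0, 228.0, 3.9000000953674316, -2.4000000953674316], [288.0, 223.0, 4.199999809265137, -2.799999952316284], [273.0, 239.0, -12.5, 0.20000000298023224], [298.0, 251.0, 0.20000000298023224, -0.8999999761581421], [289.0, 216.0, 4.599999904632568, -2.5999999046325684], [308.0, 232.0, 2.799999952316284, -2.200000047683716], [293.0, 218.0, 4.400000095367432, -2.200000047683716], [306.0, 236.0, 3.0999999046325684, -1.7999999523162842], [289.0, 235.0, 0.4000000059604645, 9.699999809265137], [299.0, 244.0, 0.4000000059604645, -0.4000000059604645]]
```

Emit:
jog_arm:
  deltas: [0.0024, 0, -0.0018, 0, 0, 0, -1, 0.0048, 0, -0.0036, 0, 0, 0, -1, 0.0048, 0, -0.0036, 0, 0, 0, -1]

```text
time: 13.8
tool_pos: [0.5276, 0.278, 0.0418]
tcp_rot: [-0.424, 2.464, 0.143]
wrist_force: [0.2, 0.1, 0.3]
width: -0.001
grip_force: 0.0
```

```bash
python3 trk.py; python3 -c "
from h import *
b=load('base');import itertools
for P in ([.573,.26,.108],[.585,.25,.03]):
  P=np.array(P);print([(proj(b,P+np.array(d))-proj(b,P)).round(2).tolist() for d in([.001,0,0],[0,.001,0],[0,0,.001])])"
```

```text
13.85 [0.5278 0.2781 0.0419] [-0.5  0.2 -0.3] flow [ 1.12 -1.56]
[[288.0, 243.0, 0.20000000298023224, -0.0], [285.0, 250.0, 2.200000047683716, -2.9000000953674316], [289.0, 228.0, 1.7000000476837158, -1.600000023841858], [288.0, 223.0, 1.600000023841858, -1.899999976158142], [273.0, 239.0, -10.5, -2.5999999046325684], [298.0, 251.0, 0.10000000149011612, -1.2999999523162842], [289.0, 216.0, 1.899999976158142, -1.7999999523162842], [308.0, 232.0, 1.0, -1.600000023841858], [293.0, 218.0, 1.7000000476837158, -1.5], [306.0, 236.0, 1.2999999523162842, -1.2999999523162842], [289.0, 235.0, -0.20000000298023224, 9.699999809265137], [299.0, 244.0, -0.30000001192092896, -0.8999999761581421]]
[[[0.44, -0.26]], [[-0.4, -0.34]], [[0.05, -0.41]]]
[[[0.41, -0.26]], [[-0.37, -0.33]], [[0.05, -0.36]]]
```

Emit:
jog_arm:
  deltas: [0.024, 0, -0.018, 0, 0, 0, -1, 0.009, 0, -0.038, 0, 5, 0, -1, -0.006, 0, -0.058, 0, 12, 0, -1, -0.036, 0, -0.098, 0, 20, 0, -1, -0.066, 0, -0.138, 0, 28, 0, -1, -0.066, 0, -0.138, 0, 37, 0, -1, -0.066, 0, -0.138, 0, 37, 0, -1]

```text
time: 14.55
tool_pos: [0.5001, 0.2696, 0.1975]
tcp_rot: [-0.504, 2.98, 0.013]
wrist_force: [1.3, 0.5, 0.3]
width: -0.002
grip_force: 0.0
```

```bash
cat > mot.py <<'E'
from pose import *
# rigid motion of the mug between the initial pictures and now, from optical flow in scene+top
A={'scene':cv2.imread('pics/scene0.png'),'top':load('top0')['color']}
cams={n:read_camera(n) for n in('scene','top')}
for n in cams: pickle.dump(cams[n],open(n+'_now.pkl','wb'))
F=np.array([.555,.289,.017])
def back(c,uv):   # pixel -> initial mug surface (outer cylinder r .0385 / handle ignored), upright approx
    o=np.array(c['origin']);d=ray(c,[uv],0)[0]-o;d/=np.linalg.norm(d)
    a=d[:2]@d[:2];b=(o-F)[:2]@d[:2];cc=(o-F)[:2]@(o-F)[:2]-.0385**2;D=b*b-a*cc
    if D<0:return None
    P=o+d*((-b-np.sqrt(D))/a); return P if F[2]<P[2]<F[2]+.094 else None
obs=[]
for n,c in cams.items():
    g0,g1=[cv2.cvtColor(i,cv2.COLOR_BGR2GRAY) for i in(A[n],c['color'])]
    m=np.zeros(g0.shape,np.uint8)
    sh={'scene':np.array([0,5.]),'top':np.zeros(2)}[n]   # image bias seen on the button
    if n=='scene': m[212:262,246:292]=255
    else: m[182:225,280:325]=255
    p=cv2.goodFeaturesToTrack(g0,40,.02,3,mask=m)
    q,st,_=cv2.calcOpticalFlowPyrLK(g0,g1,p,None,winSize=(9,9),maxLevel=1)
    r,st2,_=cv2.calcOpticalFlowPyrLK(g1,g0,q,None,winSize=(9,9),maxLevel=1)
    for a,b,z,k in zip(p[:,0],q[:,0],r[:,0],st[:,0]):
        if k and np.linalg.norm(a-z)<.3 and np.linalg.norm(b-a)<9:
            P=back(c,a-sh)
            if P is not None: obs.append((c,P,b-a,n,a))
def f(v):
    Rv=R.from_rotvec(v[:3]);out=[]
    for c,P,dl,_,_ in obs:
        Q=F+Rv.apply(P-F)+v[3:]; out.append(proj(c,[Q])[0]-proj(c,[P])[0]-dl)
    return np.array(out).ravel()
s=least_squares(f,np.zeros(6),loss='soft_l1',f_scale=.2)
print('n',len(obs),'rot',s.x[:3].round(4),'lean change',np.array([s.x[1],-s.x[0]]).round(4),'foot shift mm',(s.x[3:]*1e3).round(1),'rms',np.sqrt((f(s.x)**2).mean()).round(2),'sd',np.sqrt(np.diag(np.linalg.pinv(s.jac.T@s.jac))*.04).round(4))
if 1:
    r=f(s.x).reshape(-1,2)
    for (c,P,dl,n,a),e in zip(obs,r): print(n,a,P.round(3),dl.round(1),e.round(1))
E
cp top.pkl top0.pkl; python3 mot.py
```

```text
n 13 rot [ 0.0073 -0.0252 -0.0316] lean change [-0.0252 -0.0073] foot shift mm [ 7.5  3.  -0.4] rms 0.89 sd [0.0083 0.0092 0.0137 0.0005 0.0009 0.0009]
scene [285. 250.] [0.568 0.253 0.038] [ 1.5 -2.5] [-0.   0.3]
scene [288. 223.] [0.568 0.253 0.109] [ 0.8 -1.2] [ 0.2 -0.3]
scene [246. 219.] [0.521 0.306 0.104] [ 3.  -0.4] [-1.5 -1.7]
scene [286. 227.] [0.563 0.251 0.104] [ 0.7 -1.3] [ 0.3 -0.2]
scene [285. 256.] [0.571 0.254 0.018] [ 0.1 -0.3] [ 1.6 -2. ]
scene [262. 255.] [0.525 0.265 0.045] [ 1.5 -3.3] [-0.2  0.9]
scene [259. 246.] [0.521 0.27  0.067] [ 1.1 -3.2] [0.1 1. ]
scene [249. 256.] [0.517 0.291 0.023] [ 1.9 -2.6] [-0.2 -0.3]
scene [266. 238.] [0.528 0.261 0.091] [ 0.7 -2.4] [0.2 0.5]
scene [273. 255.] [0.54  0.254 0.045] [ 2.7 -3.5] [-1.5  1.2]
top [285. 214.] [0.538 0.324 0.059] [-1.  -1.8] [-0.4 -1.3]
top [293. 219.] [0.522 0.309 0.102] [-1.5 -3.1] [-0.1  0.5]
top [290. 222.] [0.522 0.309 0.02 ] [-2.  -3.2] [ 0.3 -0. ]
```

Emit:
jog_arm:
  deltas: [0.043, 0.175, -0.1, 0, 0, 0, -1, 0.043, 0.175, -0.1, 0, 0, 0, -1, 0.043, 0.175, -0.1, 0, 0, 0, -1, 0.043, 0.175, -0.1, 0, 0, 0, -1, 0.043, 0.175, -0.1, 0, 0, 0, -1, 0.043, 0.175, -0.1, 0, 0, 0, -1]

```text
time: 15.25
tool_pos: [0.3894, 0.4176, 0.2833]
tcp_rot: [-0.506, 2.981, 0.009]
wrist_force: [-0.3, -0.7, 0.7]
width: 0.004
grip_force: 0.0
```

```bash
sed -i 's/,40,.02,3,/,80,.01,2,/; s/212:262,246:292/200:262,242:292/' mot.py; python3 mot.py
```

```text
n 22 rot [ 0.0133 -0.0301 -0.0508] lean change [-0.0301 -0.0133] foot shift mm [8.5 3.1 0.8] rms 0.66 sd [0.0059 0.0056 0.0076 0.0005 0.0007 0.0007]
scene [285. 250.] [0.568 0.253 0.038] [ 1.7 -2.7] [-0.   0.1]
scene [288. 223.] [0.568 0.253 0.109] [ 1.1 -1.5] [ 0.1 -0.3]
scene [246. 219.] [0.521 0.306 0.104] [ 2.6 -0.9] [-0.8 -2.1]
scene [286. 227.] [0.563 0.251 0.104] [ 1.  -1.5] [ 0.1 -0.3]
scene [285. 256.] [0.571 0.254 0.018] [ 0.2 -0.2] [ 1.8 -2.6]
scene [262. 255.] [0.525 0.265 0.045] [ 1.3 -3.3] [-0.   0.2]
scene [259. 246.] [0.521 0.27  0.067] [ 1.2 -3.3] [-0.   0.3]
scene [249. 256.] [0.517 0.291 0.023] [ 1.8 -2.4] [ 0.2 -1.4]
scene [271. 247.] [0.536 0.256 0.067] [ 0.9 -2.8] [0.2 0.3]
scene [269. 247.] [0.533 0.258 0.068] [ 0.9 -2.9] [0.2 0.2]
scene [257. 245.] [0.52  0.274 0.067] [ 1.3 -3.3] [-0.   0.3]
scene [266. 238.] [0.528 0.261 0.091] [ 0.5 -2.5] [0.4 0. ]
scene [276. 238.] [0.543 0.253 0.089] [ 0.8 -2. ] [ 0.2 -0.2]
scene [265. 255.] [0.528 0.261 0.046] [ 1.4 -3.4] [-0.1  0.3]
scene [264. 237.] [0.526 0.264 0.092] [ 0.5 -2.5] [ 0.4 -0. ]
scene [273. 255.] [0.54  0.254 0.045] [ 1.9 -3.3] [-0.7  0.5]
scene [253. 252.] [0.517 0.281 0.043] [ 1.7 -3.1] [-0.1 -0.4]
scene [255. 235.] [0.518 0.278 0.09 ] [ 1.4 -2.8] [-0.2  0. ]
scene [253. 233.] [0.517 0.282 0.092] [ 1.5 -2.8] [-0.2 -0. ]
scene [252. 250.] [0.517 0.283 0.047] [ 1.7 -3.3] [-0.1 -0.1]
scene [280. 245.] [0.552 0.251 0.066] [ 1.6 -2.5] [-0.4  0.2]
top [293. 219.] [0.522 0.309 0.102] [-1.6 -3.1] [-0.2 -0. ]
```

```bash
cat >> mot.py <<'E'
print('---')
bad={(246,219),(285,256),(249,256),(288,223),(286,227)}
obs=[o for o in obs if (int(o[4][0]),int(o[4][1])) not in bad]
d=np.array([np.cos(.36),np.sin(.36)])
def h(v,k=None):
    k=v[3] if k is None else k
    return f(np.r_[-k*d[1],k*d[0],v[0],v[1:3],.0385*k])
for k in(None,0,-.02,-.048,-.06):
    s=least_squares(h,np.zeros(4 if k is None else 3),kwargs=dict(k=k),loss='soft_l1',f_scale=.2);print(k,s.x.round(4),'cost',s.cost.round(3),len(obs))
E
python3 mot.py | sed -n '/---/,$p'
```

```text
---
None [-0.0436  0.0098  0.0047 -0.0328] cost 0.691 17
0 [-0.0271  0.0067  0.0031] cost 1.172 17
-0.02 [-0.0358  0.0085  0.004 ] cost 0.771 17
-0.048 [-0.0505  0.0114  0.0055] cost 0.8 17
-0.06 [-0.0543  0.0125  0.0062] cost 1.034 17
```

```bash
sed -i "s/F=np.array(\[.555,.289,.017\])/import sys;F=np.array([float(sys.argv[1]),float(sys.argv[2]),.017])/; s/'scene':np.array(\[0,5.\])/'scene':np.array([0,float(sys.argv[3])])/" mot.py
for a in ".550 .283 0" ".553 .286 2" ".562 .294 7"; do echo "== $a"; python3 mot.py $a | grep -v -e '^scene' -e '^top'; done
python3 - <<'E'
from fit import *
# scene: rim bright outline and mug pose check, left/right wall lines now vs before
A=cv2.imread('pics/scene0.png');B=load('scene_now')['color']
for n,I in(('0',A),('1',B)):
    g=cv2.GaussianBlur(cv2.cvtColor(I,cv2.COLOR_BGR2GRAY),(0,0),.8).astype(float)
    L=[]
    for v in range(226,246,2):
        r=np.diff(g[v,238:256]);i=int(np.argmin(r));  # wood/bright -> grey wall
        L.append((v,238+i+.5+( (r[i-1]-r[i+1])/(2*(r[i-1]-2*r[i]+r[i+1])) if 0<i<len(r)-1 else 0)))
    L=np.array(L);print(n,np.polyfit(L[:,0],L[:,1],1).round(3),L[:,1].round(1))
E
```

```text
== .550 .283 0
n 26 rot [ 0.0137 -0.0292 -0.0406] lean change [-0.0292 -0.0137] foot shift mm [ 8.7  3.6 -0. ] rms 0.71 sd [0.0045 0.0045 0.0069 0.0004 0.0006 0.0006]
---
None [-0.038   0.0093  0.0043 -0.0302] cost 1.94 22
0 [-0.0344  0.0066  0.0025] cost 2.694 22
-0.02 [-0.0355  0.0084  0.0037] cost 2.033 22
-0.048 [-0.038   0.011   0.0055] cost 2.197 22
-0.06 [-0.0357  0.012   0.0063] cost 2.641 22
== .553 .286 2
n 26 rot [ 0.0149 -0.0285 -0.0396] lean change [-0.0285 -0.0149] foot shift mm [8.6 3.7 0.1] rms 0.71 sd [0.0046 0.0046 0.0069 0.0004 0.0006 0.0007]
---
None [-0.0365  0.0092  0.0044 -0.0301] cost 1.975 22
0 [-0.0371  0.0065  0.0024] cost 2.714 22
-0.02 [-0.0345  0.0083  0.0037] cost 2.07 22
-0.048 [-0.0382  0.011   0.0056] cost 2.236 22
-0.06 [-0.0367  0.012   0.0064] cost 2.684 22
== .562 .294 7
n 28 rot [ 0.0181 -0.0266 -0.0392] lean change [-0.0266 -0.0181] foot shift mm [8.2 3.5 0.8] rms 0.77 sd [0.0046 0.0048 0.0068 0.0004 0.0006 0.0008]
---
None [-0.0368  0.0092  0.0042 -0.0276] cost 2.582 25
0 [-0.0378  0.0067  0.0023] cost 3.244 25
-0.02 [-0.0361  0.0085  0.0037] cost 2.637 25
-0.048 [-0.0383  0.0112  0.0055] cost 2.94 25
-0.06 [-0.0365  0.0123  0.0063] cost 3.434 25
0 [-3.10000e-02  2.52211e+02] [245.1 244.9 245.  244.9 244.8 244.9 244.8 244.7 244.5 244.5]
1 [-2.90000e-02  2.54296e+02] [247.6 247.4 247.6 247.9 247.8 247.9 247.8 247.5 247.  246.9]
```

```bash
python3 - <<'E'
from h import *
print(delta([.4427,.3269,.2538],-80.3,0),readout.read_state()['q'])
E
```

```text
(array([-0.0165, -0.1009,  0.0328]), array([ 5.15,  5.61, 99.2 ])) [ 0.81601405 -0.03550922  1.81219607 -0.06977859  1.26951619 -1.06923963]
```

Emit:
jog_arm:
  deltas: [-0.016, -0.1, 0.033, 5.2, 5.6, 99.2, -1, -0.016, -0.1, 0.033, 5.2, 5.6, 99.2, -1, -0.016, -0.1, 0.033, 5.2, 5.6, 99.2, -1, -0.016, -0.1, 0.033, 5.2, 5.6, 99.2, -1, -0.016, -0.1, 0.033, 5.2, 5.6, 99.2, -1, -0.016, -0.1, 0.033, 5.2, 5.6, 99.2, -1, -0.016, -0.1, 0.033, 5.2, 5.6, 99.2, -1, -0.016, -0.1, 0.033, 5.2, 5.6, 99.2, -1]

```text
time: 16.55
tool_pos: [0.4419, 0.3281, 0.2539]
tcp_rot: [1.31, 2.811, 0.003]
wrist_force: [-0.2, 0.1, -0.4]
width: 0.001
grip_force: 0.0
```

```bash
python3 - <<'E'
from h import *
print(delta([.4427,.3269,.2538],-80.3,0),readout.read_state()['q'])
E
```

```text
(array([-0.0014, -0.0002,  0.0002]), array([ 1.59,  1.73, 30.33])) [ 0.61625729 -0.00997363  1.83609111 -0.03566409  1.294071   -0.07314751]
```

Emit:
jog_arm:
  deltas: [-0.001, 0, 0, 1.6, 1.7, 30.4, -1, -0.001, 0, 0, 1.6, 1.7, 30.4, -1, -0.001, 0, 0, 1.6, 1.7, 30.4, -1, -0.001, 0, 0, 1.6, 1.7, 30.4, -1, -0.001, 0, 0, 1.6, 1.7, 30.4, -1, -0.001, 0, 0, 1.6, 1.7, 30.4, -1]

```text
time: 17.15
tool_pos: [0.4425, 0.3274, 0.2539]
tcp_rot: [2.017, 2.408, -0.001]
wrist_force: [0.1, 0.6, 0.0]
width: 0.004
grip_force: 0.0
```

```bash
python3 - <<'E'
from pose import *
w=cam('wrist');pickle.dump(w,open('w_b.pkl','wb'));s=readout.read_state();print(s['tool_pos'],R.from_rotvec(s['tcp_rot']).as_matrix().round(3).tolist(),w['origin'])
A=cv2.resize(cv2.imread('pics/w1.png'),(512,384),interpolation=cv2.INTER_AREA);cv2.imwrite('pics/w1s.png',A)
g0,g1=[cv2.cvtColor(i,cv2.COLOR_BGR2GRAY) for i in(A,w['color'])]
def flow(m):
    p=cv2.goodFeaturesToTrack(g0,25,.02,3,mask=m)
    q,st,_=cv2.calcOpticalFlowPyrLK(g0,g1,p,None,winSize=(11,11),maxLevel=2);r,_,_=cv2.calcOpticalFlowPyrLK(g1,g0,q,None,winSize=(11,11),maxLevel=2)
    k=(np.linalg.norm(r-p,axis=2)[:,0]<.3); return np.c_[p[k][:,0],(q-p)[k][:,0]]
m=np.zeros((384,512),np.uint8);m[115:160,293:330]=255
print('static (button/tongue)',flow(m).round(1).tolist())
m[:]=0;m[165:265,290:382]=255
print('mug',flow(m).round(1).tolist())
E
```

```text
[0.44239941 0.32741344 0.25396023] [[-0.175, 0.985, 0.0], [0.985, 0.175, -0.001], [-0.001, 0.0, -1.0]] [0.42930247 0.39851421 0.41491228]
static (button/tongue) [[316.0, 153.0, 0.5, 1.2999999523162842], [304.0, 140.0, 0.6000000238418579, 1.2000000476837158], [307.0, 143.0, 0.699999988079071, 1.100000023841858], [309.0, 129.0, 0.5, 1.2000000476837158], [326.0, 132.0, 0.4000000059604645, 0.10000000149011612], [306.0, 132.0, 0.6000000238418579, 1.100000023841858], [318.0, 131.0, 0.6000000238418579, 1.2000000476837158], [320.0, 134.0, 0.5, 1.2000000476837158], [304.0, 136.0, 0.6000000238418579, 1.0], [298.0, 140.0, 0.5, 1.0], [300.0, 145.0, 0.6000000238418579, 1.2000000476837158], [300.0, 124.0, 0.6000000238418579, 1.100000023841858], [296.0, 130.0, 0.6000000238418579, 1.2000000476837158], [319.0, 142.0, 0.6000000238418579, 1.2000000476837158], [300.0, 128.0, 0.6000000238418579, 1.100000023841858], [313.0, 129.0, 0.5, 1.2000000476837158], [311.0, 145.0, 0.699999988079071, 1.2000000476837158], [315.0, 145.0, 0.6000000238418579, 1.100000023841858], [320.0, 138.0, 0.5, 1.100000023841858], [
[... 382 characters left out ...]
4000000059604645], [314.0, 224.0, 6.199999809265137, -1.7999999523162842], [309.0, 229.0, 6.099999904632568, -5.300000190734863], [340.0, 254.0, 2.200000047683716, -1.100000023841858], [371.0, 239.0, 4.800000190734863, 2.200000047683716], [343.0, 246.0, 5.400000095367432, -0.699999988079071], [358.0, 240.0, 4.599999904632568, 0.800000011920929], [305.0, 169.0, 0.4000000059604645, 1.0], [336.0, 258.0, -0.10000000149011612, 0.699999988079071], [348.0, 252.0, 3.200000047683716, -0.4000000059604645], [344.0, 252.0, 2.799999952316284, -0.800000011920929], [334.0, 262.0, -0.30000001192092896, 1.0], [359.0, 187.0, -1.0, -1.7999999523162842], [344.0, 260.0, 1.2999999523162842, -0.30000001192092896]]
```

```bash
python3 - <<'E'
from pose import *
w=load('w_b')
A=cv2.imread('pics/w1s.png')
C=np.array([.561,.291])
for nm,I,sh in(('before',A,[-.55,-1.15]),('now',w['color'],[0,0])):
    g=cv2.cvtColor(I,cv2.COLOR_BGR2GRAY).astype(np.float32); print(nm)
    for az in(20,40,60,80,100,120,140,160,180,200):
        r=np.arange(.026,.062,.002);P=np.c_[C[0]+r*np.cos(np.radians(az)),C[1]+r*np.sin(np.radians(az)),np.full(len(r),.0175)]
        u=proj(w,P)+sh; v=cv2.remap(g,u[:,0].astype(np.float32)[None],u[:,1].astype(np.float32)[None],cv2.INTER_LINEAR)[0]
        print(az,v.astype(int).tolist())
E
```

```text
before
20 [206, 157, 113, 104, 104, 108, 118, 166, 227, 241, 233, 241, 251, 253, 253, 252, 228, 196]
40 [191, 159, 129, 122, 122, 110, 88, 90, 89, 103, 218, 249, 252, 253, 253, 252, 240, 197]
60 [114, 121, 122, 112, 90, 91, 89, 86, 87, 100, 230, 252, 243, 253, 253, 252, 246, 206]
80 [122, 118, 121, 118, 93, 89, 89, 89, 88, 140, 243, 245, 240, 253, 253, 251, 241, 202]
100 [119, 123, 120, 119, 120, 107, 89, 87, 89, 189, 242, 217, 251, 253, 252, 250, 250, 250]
120 [105, 119, 123, 124, 122, 123, 122, 95, 153, 245, 216, 241, 253, 253, 251, 248, 252, 253]
140 [124, 124, 124, 124, 112, 111, 120, 125, 169, 225, 235, 253, 253, 252, 244, 234, 204, 169]
160 [121, 109, 111, 121, 123, 123, 122, 122, 121, 145, 236, 254, 253, 247, 219, 163, 158, 175]
180 [123, 122, 122, 121, 122, 121, 117, 111, 114, 116, 145, 239, 250, 234, 182, 155, 178, 181]
200 [107, 106, 117, 119, 117, 113, 110, 115, 114, 109, 120, 196, 244, 209, 164, 175, 176, 177]
now
20 [234, 232, 233, 234, 232, 224, 193, 151, 110, 101, 101, 104, 118, 206, 247, 232, 197, 193]
40 [250, 244, 226, 150, 130, 122, 124, 125, 125, 147, 239, 252, 252, 253, 253, 252, 229, 191]
60 [124, 124, 118, 118, 122, 123, 121, 125, 94, 119, 248, 251, 249, 253, 253, 252, 238, 198]
80 [124, 124, 115, 114, 121, 119, 120, 114, 89, 144, 252, 232, 251, 253, 253, 251, 238, 182]
100 [120, 118, 121, 123, 124, 123, 122, 106, 89, 201, 251, 200, 253, 253, 253, 249, 252, 252]
120 [121, 121, 117, 103, 113, 124, 119, 94, 144, 242, 203, 242, 253, 253, 252, 248, 253, 253]
140 [118, 119, 118, 119, 117, 120, 108, 97, 239, 239, 194, 253, 254, 252, 246, 234, 211, 192]
160 [119, 115, 105, 103, 114, 116, 100, 177, 249, 220, 248, 253, 252, 249, 230, 173, 146, 175]
180 [110, 113, 113, 111, 112, 107, 110, 231, 243, 232, 253, 253, 252, 240, 197, 146, 170, 178]
200 [110, 107, 108, 104, 104, 101, 151, 245, 239, 239, 253, 253, 249, 225, 165, 168, 174, 174]
```

```bash
python3 - <<'E'
from h import *
print(delta([.5135,.3745,.10],-58,10),[a for a in dir(bot) if a[0]!='_'],bot.tip_extent)
E
```

```text
(array([0.034 , 0.0782, 0.154 ]), array([ -1.91,  -9.82, -21.85])) ['MotionError', 'tip_extent'] 0.017
```

Emit:
jog_arm:
  deltas: [0.02, 0.04, 0, 0, 0, -8, -1, 0.034, 0.078, 0.03, -1, -5, -16, -1, 0.034, 0.078, 0.07, -1.9, -9.8, -21.9, -1, 0.034, 0.078, 0.115, -1.9, -9.8, -21.9, -1, 0.034, 0.078, 0.154, -1.9, -9.8, -21.9, -1, 0.034, 0.078, 0.154, -1.9, -9.8, -21.9, -1, 0.034, 0.078, 0.154, -1.9, -9.8, -21.9, -1]

```text
time: 17.9
tool_pos: [0.5129, 0.3742, 0.0997]
tcp_rot: [1.448, 2.613, -0.129]
wrist_force: [0.4, 0.8, 0.6]
width: -0.004
grip_force: 0.0
```

```bash
python3 - <<'E'
from h import *
s=readout.read_state();Rt=R.from_rotvec(s['tcp_rot']).as_matrix();p=s['tool_pos'];tip=p+.017*Rt[:,2];print(p,Rt.round(2).tolist(),tip,s['wrist_force'])
A={'scene':load('scene_now')['color'],'top':load('top_now')['color']}
for n in A:
    c=cam(n);d=cv2.absdiff(A[n],c['color']).max(2)
    b=proj(c,[[.515,.372,.034]])[0];t=proj(c,[tip])[0];print(n,'btn proj',b.round(1),'tip proj',t.round(1))
    u0,v0=[int(x) for x in t]; 
    g=cv2.cvtColor(c['color'],cv2.COLOR_BGR2GRAY)
    print('diff mask rows', v0-16,'cols',u0-20)
    for v in range(v0-16,v0+22,2): print(v,''.join('#' if x>30 else '.' for x in d[v,u0-20:u0+26]),''.join('0123456789'[min(9,int(x)//26)] for x in g[v,u0-20:u0+26]))
w=load('wrist')
E
```

```text
[0.5129364  0.37415266 0.09970727] [[-0.52, 0.85, 0.09], [0.83, 0.53, -0.15], [-0.17, -0.0, -0.98]] [0.51447153 0.3716327  0.08296531] [0.37485436 0.8095837  0.55062478]
scene btn proj [221.9 221.4] tip proj [221.1 203.2]
diff mask rows 187 cols 201
187 .......################....................... 6666666532222222334433566666664333333333333333
189 .........#############........................ 7777765432222222233445666666665443333333333333
191 ..........###########......................... 7665444444444333334456666666666554433333333333
193 .............................................. 4444444446666666666666666666666665544444444444
195 .............................................. 4444444456666666666666666666666666666555444444
197 .............................................. 4444444566666666666666666666666666666666666666
199 .............................................. 4444445666666666666666666666666666666666666666
201 .............................................. 4444456666666666666666666666666666666666666666
203 .............................................. 444566666666666
[... 2251 characters left out ...]
44444444444444
231 ########################..#################### 4444333333333333333345677776444444444444444444
233 #########################.#################### 4434333333333333333233456765433344444444444444
235 ############################################## 3333333333333333322233445665433334444444444444
237 ############################################## 3333333333333332222334433344433333344444444444
239 ############################################## 3333333333332222223333322233333333334444444444
241 ############################################## 3333333333222222233333333344443344433334444444
243 ############################################## 3333333322222223333333443333322345544333444444
```

Emit:
jog_arm:
  deltas: [-0.004, 0.001, 0, 0, 0, 0, -1, -0.002, 0.001, 0.01, 0, 0, 0, -1, -0.0006, 0.001, 0.02, 0, 0, 0, -1, 0.0011, 0.001, 0.03, 0, 0, 0, -1, 0.0028, 0.001, 0.04, 0, 0, 0, -1, 0.0028, 0.001, 0.04, 0, 0, 0, -1]

```text
time: 18.6
tool_pos: [0.5146, 0.3701, 0.0571]
tcp_rot: [1.449, 2.614, -0.133]
wrist_force: [-0.2, -0.4, -0.2]
width: 0.001
grip_force: 0.0
```

Emit:
jog_arm:
  deltas: [0.0004, 0, 0.002, 0, 0, 0, -1, 0.0007, 0, 0.004, 0, 0, 0, -1, 0.0007, 0, 0.004, 0, 0, 0, -1]

```text
time: 18.9
tool_pos: [0.5164, 0.3716, 0.056]
tcp_rot: [1.449, 2.612, -0.126]
wrist_force: [-0.2, 0.2, 0.1]
width: 0.004
grip_force: 0.0
```

Emit:
jog_arm:
  deltas: [0.0004, 0, 0.002, 0, 0, 0, -1, 0.0007, 0, 0.004, 0, 0, 0, -1, 0.0007, 0, 0.004, 0, 0, 0, -1]

```text
time: 19.2
tool_pos: [0.5162, 0.3713, 0.0517]
tcp_rot: [1.449, 2.612, -0.127]
wrist_force: [0.8, 0.1, -0.2]
width: -0.002
grip_force: 0.0
```

```bash
python3 - <<'E'
from h import *
s=readout.read_state();Rt=R.from_rotvec(s['tcp_rot']).as_matrix();p=s['tool_pos'];print(p,s['wrist_force'],(p+.017*Rt[:,2]).round(4))
c=cam('scene');A=load('scene_now')['color'];d=cv2.absdiff(A,c['color']).max(2);g=cv2.cvtColor(c['color'],cv2.COLOR_BGR2GRAY);print(proj(c,[p+.017*Rt[:,2],p]))
for v in range(196,242,2): print(v,''.join('#' if x>30 else '.' for x in d[v,200:250]),''.join('0123456789'[min(9,int(x)//26)] for x in g[v,200:250]))
E
```

```text
[0.51616671 0.37132818 0.05170353] [ 0.78349548  0.13945347 -0.22008328] [0.5177 0.3688 0.035 ]
[[224.07233601 221.4001756 ]
 [222.38855418 214.84337011]]
196 #########################......................... 22222222122222222222333356666666666666665555555556
198 #########################......................... 22212222222222222223343346666666666666666666666666
200 .......###################........................ 44333344443222222222344345666666666666666666666666
202 ...........###############........................ 44444566666422222222334334666666666666666666666666
204 ............###############....................... 44556666666532222222234434566666666666666666666667
206 ............###############....................... 66666666666642222122233433566666766666666666666678
208 ............##############........................ 66666666666653222222223444566666666666666666666678
210 ..............###########......................... 66666666666665543332234456666666666766666666666788
212 .................................................. 666666666666666666666666666666666666666666
[... 792 characters left out ...]
............. 66666666666665665422333322235666799999998877776654
230 .................................................. 66666666666775566543222223456655799999999999998864
232 .................................................. 66666666666786456666555556666545899999999999999964
234 .................................................. 66666666666788643445566555543347998899999999999864
236 .................................................. 66666666666668875433333333345789999999999999999864
238 .................................................. 66666666666655688887766667899999999999999999999864
240 .................................................. 66666666666665545677889999999999999999999999999854
```

```bash
python3 - <<'E'
from h import *
w=cam('wrist');g=cv2.cvtColor(w['color'],cv2.COLOR_BGR2GRAY);s=readout.read_state();Rt=R.from_rotvec(s['tcp_rot']).as_matrix();p=s['tool_pos']
print('cam in tool',(Rt.T@(np.array(w['origin'])-p)).round(4),(Rt.T@Rm(w)).round(3).tolist())
for L in(.017,0,-.01,-.02):print(L,proj(w,[p+Rt@[.011,0,L],p+Rt@[0,0,L],p+Rt@[-.011,0,L]]).round(1).tolist())
print('btn pred',proj(w,[[.515,.372,.034],[.5155,.372,.0226]]).round(1).tolist())
for v in range(150,262,3): print(v,''.join('0123456789'[min(9,int(x)//26)] for x in g[v,196:316:2]))
E
```

```text
cam in tool [ 7.220e-02 -1.000e-04 -1.611e-01] [[0.0, -0.96, -0.28], [1.0, 0.0, 0.0], [-0.0, -0.28, 0.96]]
0.017 [[253.1, 205.1], [253.1, 220.9], [253.1, 236.3]]
0 [[253.1, 214.5], [253.1, 231.6], [253.1, 248.1]]
-0.01 [[253.1, 220.9], [253.1, 238.9], [253.1, 256.2]]
-0.02 [[253.1, 228.1], [253.1, 247.0], [253.1, 265.2]]
btn pred [[251.9, 214.6], [252.6, 206.5]]
150 777777777777777777777777777777777777777777777777777777777777
153 777777777777777777777777777777777777777777777777777777777777
156 777777777777777777777777777777777777677777777777777777777777
159 777777777777777777777777777777777777777777777777777777777777
162 777777777777777777777777777777777777777777777777777777777777
165 777777777777677777777776554444445567777777777777777777777777
168 777777777777777777777544445555554444577777777777777777777777
171 777777777767777777644469999999999996544677777777777777777777
174 777777777777777776458999997777789999985567777777777777777777
177 777777777777777764999982222233223249999956777777777777777777
180 777777777777777649995222334444443332259995677777777777777777
183 7777777777777775
[... 1034 characters left out ...]
67776999999983333200233339999999977777777777777777
234 777777777777776999999963333200233336999999877777777777777777
237 777777777777652999999943333201233334999999846777777777777777
240 777777777753444940011133333100133333111114744357777777777777
243 777776663345677110111133333100133333111001177544367777777777
246 777766445678898111111233333100133333211111189886545777777777
249 777764577899998111000233333100133333211011089999886557777777
252 776456889999992011111333333110133333211111159999999864677777
255 764678999999990111110333333101133333211110119999999988557777
258 657899999999980011011333333100133333311001119999999999875777
261 589999999997731111111346666111166663211010103799999999997577
```

Emit:
jog_arm:
  deltas: [0.003, 0, 0.01, 0, 0, 0, -1, 0.005, 0, 0.018, 0, 0, 0, -1, 0.0055, 0, 0.022, 0, 0, 0, -1, 0.0057, 0, 0.024, 0, 0, 0, -1, 0.0057, 0, 0.024, 0, 0, 0, -1]

```text
time: 19.8
tool_pos: [0.5152, 0.3723, 0.0265]
tcp_rot: [1.449, 2.612, -0.128]
wrist_force: [-0.3, -1.3, -0.2]
width: 0.002
grip_force: 0.0
```

```bash
cat > look.py <<'E'
from h import *
s=readout.read_state();print(s['time'],s['tool_pos'],s['wrist_force'])
w=read_camera('wrist');g=cv2.cvtColor(w['color'],cv2.COLOR_BGR2GRAY)
for v in range(165,246,3): print(v,''.join('0123456789'[min(9,int(x)//26)] for x in g[v,196:316:2]))
c=cam('scene');g=cv2.cvtColor(c['color'],cv2.COLOR_BGR2GRAY)
for v in range(204,242,2): print(v,''.join('0123456789'[min(9,int(x)//26)] for x in g[v,200:250]))
E
python3 look.py
```

```text
19.8 [0.51516107 0.37234688 0.02654518] [-0.25246669 -1.33707861 -0.18096777]
165 777777777777777777777777777777777777777777777777777777777777
168 777767777777777777777777777777777777777677777777777777777777
171 777777777777777767777777777777777777777777777777777777777777
174 777777777777677677777777777777777777777777777777777777777777
177 777777777777677777777777777777777777777777777777777777777777
180 777777777777777777777777765544556666777777777777777777777777
183 777777777777777777777644444444444444577777777777777777777777
186 777777777777777777754444456678765555444677777777777777777777
189 777777777777777774444699999999999999854446777777777777777777
192 777777777777777744589999996444468999999655677777777777777777
195 777777677777777459999952222222222224899997567777777777777777
198 777777777777774599992222223333333233225999856777777777777777
201 777677777777765999522233577787888643332299986777777777777777
204 777777777777769992235677777777777777764325998777777777777777
207 777677777777789922477777777777777777777532899677777777777777
210 7777777777777997367777777777777777777777743
[... 1077 characters left out ...]
6642111111233434666666666666666666666656
218 66666666666654221111123456666666666666666767776654
220 66666666666666554444334466666666666666666667776654
222 66666666666666666654433344566666666666666666666654
224 66666666666666665433333333345666666666666666666654
226 66666666666666665333333333334666788777766666666654
228 66666666666666665422333322235666799999998877766654
230 66666666666775566543222223456665799999999999998864
232 66666666666786455666655556666545799999999999999964
234 66666666666688643445556555543347999899999999999864
236 66666666666668875433333333345789999999999999999864
238 66666666666655688887766667899999999999999999999864
240 66666666666665545677889999999999999999999999999854
```

Emit:
jog_arm:
  deltas: [0.0004, 0, 0.002, 0, 0, 0, -1, 0.0007, 0, 0.004, 0, 0, 0, -1, 0.0007, 0, 0.004, 0, 0, 0, -1]

```text
time: 20.2
tool_pos: [0.5154, 0.3725, 0.023]
tcp_rot: [1.449, 2.612, -0.127]
wrist_force: [0.1, -0.3, 0.4]
width: 0.001
grip_force: 0.0
```

Emit:
jog_arm:
  deltas: [0.0004, 0, 0.002, 0, 0, 0, -1, 0.0007, 0, 0.004, 0, 0, 0, -1, 0.0007, 0, 0.004, 0, 0, 0, -1]

```text
time: 20.5
tool_pos: [0.5153, 0.3724, 0.0187]
tcp_rot: [1.449, 2.612, -0.128]
wrist_force: [-0.3, 0.4, -0.3]
width: 0.0
grip_force: 0.0
```

Emit:
jog_arm:
  deltas: [0.0004, 0, 0.0015, 0, 0, 0, -1, 0.0005, 0, 0.003, 0, 0, 0, -1, 0.0005, 0, 0.003, 0, 0, 0, -1]

```text
time: 20.8
tool_pos: [0.5154, 0.3725, 0.0159]
tcp_rot: [1.449, 2.612, -0.127]
wrist_force: [0.1, 0.0, 0.2]
width: -0.0
grip_force: 0.0
```

```bash
python3 look.py
```

```text
20.8 [0.51539302 0.37249809 0.01586649] [0.08456044 0.03693163 0.16064244]
165 777777777777777767777777777777777777777766777777777777777777
168 777777777777777677777777777777777777777667777777777777777777
171 777777777777777777677777777777777777777777777777777777777777
174 777777777777777777777777777777777777777777777777777777777777
177 777777777777767677777777777777777777767777777777777777777777
180 777777777777677677777777777777777777677777777777777777777777
183 777777777767777777777777777777777777777777777777777777777777
186 777777777777677777777777777766667767777777777777777777777777
189 777777777777777777777644444444444445677777777777777777777777
192 777777777777777777754444444455445444445777777777777777777777
195 777777677777777765444566799999998765544447777777777777777777
198 777777777677777644458999999999999999985544677777777777777777
201 777776777777776446999999622222222799999975467777777777777777
204 777777777777764599997222222322222222279999656777777777777777
207 777777777777745999822223223333333333222999964777777777777777
210 7777777777776699932222346777788886433322599966
[... 1074 characters left out ...]
5421111112334334666666666666677677666657
218 66666666666532111112234334566666666666666677777654
220 66666666666642111111233434566666666666666667777654
222 66666666666664221111123434566666666666666666667654
224 66666666666666554332233333345666666666666666666654
226 66666666666666665333333333334666788777766666666654
228 66666666666666665422333332235666799999998877776654
230 66666666666775666543222223456665799999999999998864
232 66666666666786456666655556666545799999999999999964
234 66666666666788643445556555543347999899999999999864
236 66666666666668975433333333345799999999999999999864
238 66666666666655688887766667899999999999999999999864
240 66666666666665545667889999999999999999999999999854
```

Emit:
jog_arm:
  deltas: [-0.0035, 0, 0, 0, 0, 0, -1, -0.003, 0, 0.002, 0, 0, 0, -1, -0.0028, 0, 0.004, 0, 0, 0, -1, -0.0028, 0, 0.004, 0, 0, 0, -1]

```text
time: 21.3
tool_pos: [0.5171, 0.3694, 0.0122]
tcp_rot: [1.449, 2.612, -0.128]
wrist_force: [-0.2, -0.0, 0.9]
width: -0.003
grip_force: 0.0
```

Emit:
jog_arm:
  deltas: [0.0004, 0, 0.0015, 0, 0, 0, -1, 0.0005, 0, 0.003, 0, 0, 0, -1, 0.0005, 0, 0.003, 0, 0, 0, -1]

```text
time: 21.6
tool_pos: [0.5174, 0.3697, 0.0097]
tcp_rot: [1.449, 2.612, -0.127]
wrist_force: [-0.9, -1.1, 3.0]
width: -0.001
grip_force: 1.3
```

Emit:
jog_arm:
  deltas: [0.0004, 0, 0.0015, 0, 0, 0, -1, 0.0005, 0, 0.003, 0, 0, 0, -1, 0.0005, 0, 0.003, 0, 0, 0, -1]

```text
time: 21.9
tool_pos: [0.5175, 0.3698, 0.0077]
tcp_rot: [1.449, 2.612, -0.127]
wrist_force: [-3.0, -1.4, 8.2]
width: 0.004
grip_force: 4.1
```

Emit:
jog_arm:
  deltas: [0.0003, 0, 0.0015, 0, 0, 0, -1, 0.0003, 0, 0.0015, 0, 0, 0, -1, 0.0003, 0, 0.0015, 0, 0, 0, -1]

```text
time: 22.2
tool_pos: [0.5175, 0.3698, 0.0075]
tcp_rot: [1.449, 2.611, -0.127]
wrist_force: [-6.3, -2.6, 14.8]
width: 0.003
grip_force: 7.5
```

```bash
python3 look.py
```

```text
22.2 [0.51753922 0.3698269  0.00747696] [-6.28898348 -2.62985564 14.77236931]
165 767776777777777677767777777777777777777766776777777777777777
168 777676777777776666677777777777777777777667667777777777777777
171 767777777777666667777777777777777777777666777777777777777777
174 677777777776667776777776777777777777777667777777777777777777
177 667777777776766777777777777777777776766767777777777777777777
180 777777777766676777776777777777777676676767777777777777777777
183 777777777677677677677777777777776666676767777777777777777777
186 777777776677777767777777777776766666677777777777777777777777
189 777777766766777677777654444444444456677777777777777777777777
192 777777777777777777754444444444444444457777777777777777777777
195 777776667677777775444454556787665545444467777777777777777777
198 777766677777777444456999999999999999855444677777777777777777
201 777766767777774445899999999999999999999655467777777777777777
204 777666677777644699999952222222222249999998546777777777777777
207 776767767777448999922222222222222222227999954677777777777777
210 6667776777764999932222223333333333232222999
[... 1077 characters left out ...]
1111111211233433456666666666777777776657
218 66655555554432111111223433456666666666666777777654
220 66666666666664211111123343346666666666666667777654
222 66666666666666421111112343345666666666666666676654
224 66666666666666421111111334345666666666666666666654
226 66666666666666543211111233345666788777766666666654
228 66666666666666665433333333335666799999999877776654
230 66666666666776566543333333456665799999999999999864
232 66666666666786456666655566666545899999999999999964
234 66666666666688643445566555543347999899999999999864
236 66666666666668986433333333345799999999999999999864
238 66666666666655688887766667899999999999999999999964
240 66666666666665545677889999999999999999999999999854
```

Emit:
jog_arm:
  deltas: [-0.001, 0, -0.006, 0, 0, 0, -1, -0.003, 0, -0.02, 0, 0, 0, -1, -0.008, 0, -0.05, 0, 0, 0, -1, -0.016, 0, -0.095, 0, 0, 0, -1, -0.016, 0, -0.14, 0, 0, 0, -1, 0.02, -0.06, -0.18, 0, 0, 0, -1, 0.06, -0.1, -0.18, 0, 0, 0, -1, 0.06, -0.1, -0.18, 0, 0, 0, -1]

```text
time: 23.1
tool_pos: [0.3831, 0.3943, 0.174]
tcp_rot: [1.45, 2.612, -0.122]
wrist_force: [0.1, 0.9, 0.3]
width: 0.001
grip_force: 0.0
```

```bash
python3 - <<'E'
from h import *
s=readout.read_state();print(s['time'],s['tool_pos'],s['wrist_force'])
for n in('scene','top'):
    A=load(n+'_now')['color'];c=cam(n);d=cv2.absdiff(A,c['color']).max(2)
    v0,u0=(195,205) if n=='scene' else (175,245)
    print(n,'changed px in mug/warmer/button box',int((d[v0:v0+75,u0:u0+110]>25).sum()))
    g0,g1=[cv2.cvtColor(i,cv2.COLOR_BGR2GRAY) for i in(A,c['color'])]
    for nm,(a,b,e,f) in dict(btn=(218,240,210,236),mug=(200,262,242,292)).items() if n=='scene' else dict(btn=(215,235,254,275),mug=(182,225,280,325)).items():
        m=np.zeros_like(g0);m[a:b,e:f]=255;p=cv2.goodFeaturesToTrack(g0,20,.02,3,mask=m);q,st,_=cv2.calcOpticalFlowPyrLK(g0,g1,p,None,winSize=(9,9),maxLevel=1);print(nm,np.median((q-p)[st[:,0]==1][:,0],0).round(2),np.abs(q-p)[st[:,0]==1].max().round(2))
E
```

```text
23.1 [0.38311721 0.39425445 0.17395919] [0.13679216 0.8563542  0.28375335]
scene changed px in mug/warmer/button box 0
btn [-0.01  0.02] 0.26
mug [-0.    0.03] 0.47
top changed px in mug/warmer/button box 0
btn [ 0.05 -0.  ] 0.11
mug [-0.    0.01] 0.11
```

```bash
python3 -c "
from h import *
print(finish_job())"
```

```text
the job is handed in; nothing more can be done
None
```

I handed the job in at about 23 s of the 51 s: by camera the mug sits flat inside the rim, centred to about 2 mm, and the button was pressed to its stop (15 N, travel judged from force and height, not measured) and came back up; no verdict was shown.

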